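# Clamp a square tube in the welding jig and lock it

## Task

Take the square steel tube from the tray and lay it in the jig's cradle, roughly centred under the clamp strap, and let go of it. Then swing the open strap down by its T handle until it is fully shut over the tube, and only then turn the black knob on the strap clockwise until it clicks over into its locked position, crossways to the strap. Leave everything else on the bench where it is.

Things in the scene. Friction and masses are not known exactly. Their poses are not given: they have to be found in the camera images.
- tube: Loose square steel tube, 30 x 30 mm section, 150 mm long along its own y, hollow (2.5 mm wall), about 0.33 kg (0.23 to 0.43). Lies flat in the shallow tray. Origin: centre of its underside; z up.
- tray: Fixed shallow grey tray, 210 (x) x 230 (y) mm, rim 14 mm high, inner floor 4 mm above the bench. Holds the tube and the angle offcut side by side, about 100 mm apart along the tray's x, both roughly along its y; which is nearer the robot varies. Jig and tray swap sides (left, right) between runs. Origin: centre of its underside.
- angle: Loose L-shaped steel angle offcut, 40 x 40 x 5 mm section, 140 mm long along its y, also in the tray; to be left there. Origin: centre of its underside.
- jig: Fixed welding jig, blue base plate 210 (x) x 170 (y) x 15 mm. Hinge ears at x = +80 mm, y within 27 mm, 87 mm high; lock post 28 mm across, 70 mm high at x = -50 mm, y = 0. Origin: underside of the base, right below the seat's middle. x points from lock post to hinge, away from the robot (yaw within 0.3 of the world's); z up.
- seat (a point): Middle of the cradle, 30 mm above the bench: the centre of the tube's underside belongs here, tube along y (axes as the jig's). Two saddles, 18 mm wide, at y = -55 and +55 mm carry it; their cheeks are 37 mm apart up to 41 mm above the bench, then flare out up to 50 mm. Between the saddles (y -46 to +46 mm) fingers have room down to the base plate, 15 mm above the bench.
- strap (a joint): Hinge angle of the clamp strap (rad), a steel bar 24 mm wide, 8 mm thick, 175 mm long. 0 = shut, level, rubber foot 2 mm above a well-laid tube; starts open at 1.65 to 1.85, just past upright, leaning away from the robot; stop at 1.95. Stiff hinge, stays where left: 0.75 N m of friction plus up to 0.4 N m of weight, some 2 to 7 N at the handle.
- strap_hinge (a point): Centre of the strap's hinge pin, 75 mm above the bench, 80 mm from the seat along the jig's +x; the pin runs along the jig's y. Axes as the jig's.
- strap_handle (a point): Centre of the round cross bar (T handle) at the strap's free end, 12 mm thick, 110 mm long along the jig's y (43 mm free on each side of the strap). At strap angle a it is 175 cos a mm towards the jig's -x and 175 sin a mm above the hinge. Shut, it is 75 mm above the bench.
- knob (a joint): Lock knob's angle (rad): 0 = free, grows clockwise seen from above with the strap shut. A sprung detent pulls it back to 0 below about 0.65; past that it clicks over to 1.3 = locked and stays; stop at 1.3 (do not force it further). Needs 0.18 to 0.25 N m up to 0.4 rad, then less.
- knob_grip (a point): Point on the knob's axis (z, upwards with strap shut). Black bar grip 64 x 16 mm, 34 mm high on a 4 mm disc 46 mm across, on the strap's upper face 130 mm from the hinge; this point is 28 mm above that face, 10 mm below the bar's top; strap shut: 107 mm above the bench, jig x = -50 mm, y = 0. Locked, the bar lies along the jig's y; free, 1.3 rad anticlockwise of that.
- hammer: Loose hammer lying on the bench between jig and tray, bystander.
- spray: Standing spray can, 60 mm across, 190 mm tall, bystander.
- flat: Loose flat bar 180 x 30 x 8 mm, bystander.
- brush: Loose brush, bystander.
- magnet: Loose square magnet block 90 x 90 x 22 mm, bystander.
- pot: Small open metal cup, 80 mm across, 85 mm tall, bystander.
Things that resemble listed ones, but are neither listed nor needed, are in the scene too. What is shaped like the tube but pink or turquoise is not meant.

How it is judged:
By the outcome, as a careful person would: the job done as asked, in the order asked, and still so for the second after the job is handed in, with the robot touching nothing.
It also fails if it takes over 70 s, if anything falls off the work surface, if the arm or the gripper's body presses on something with over 40 N, if the wrist force passes 120 N, or if a joint passes its speed limit or range.

## Robot

A 6-joint arm with a two-finger parallel gripper is mounted at the origin on the work surface. World frame = base frame: x ahead of the robot, y to its left, z up, the work surface at z = 0. Lengths are in m, angles in rad, forces in N, time in s.
With the tool pointing down it reaches from about 0.3 to 0.875 m from the base axis. Payload 6.4 kg.
Tool frame: the origin (TCP) lies at the very end of the fingers, on their centre line; the grasp point (between the pads) lies 19 mm behind it (grip_depth is the distance from the TCP to the grasp point, in m); x points along the fingers, y is the direction in which the jaws open and shut, and the axes are right-handed (so a half turn about x gives the same grasp; the last joint's range is limited). The gripper opens to 85 mm and grips with 20 to 120 N. Pads are 22 mm wide; open, the fingers measure 114 mm over their backs; the gripper's body (76 mm by 85 mm) begins 54 mm behind the grasp point. The pads swing forward as they close: fully open they stand 13 mm farther back than shut.
Start: joints at [1.102, 0.181, 1.607, -0, 1.354, -0.206], TCP at [0.149, 0.555, 0.206] pointing down, gripper open.
Joint ranges: [-2.99, 2.99], [-0.89, 2.07], [0.3, 2.58], [-1.14, 4.28], [0, 2.63], [-3.12, 3.12]. Speed limits (rad/s): [2.57, 2.57, 3.01, 3.14, 3.14, 3.14].

## Interface

Orientations are given as a rotation vector (axis times angle).
In Python, from workcell import * gives the robot as it stands. The module is installed in compiled form; this text tells all that it offers.
- The arm moves only by the tool jog_arm, never from a script. Its argument "commands" is one flat list of numbers, 5 for each row, row after row: the closure, from 0 (fully open) to 1 (shut), then the shift along the tool's x, y, z in cm, then the turn about the tool's x in rad. In form: [gripper, dx, dy, dz, roll, gripper, dx, dy, dz, roll, ...]. A call has 1 to 10 rows; each row is the pose to reach, as a shift and turn from the pose measured when the call began, along the tool's axes at that moment; what a row does not reach only later rows make up. A row lasts 1/10 s, in which the tool goes at most 50 mm and 8.59 degrees, less where a joint would pass 70% of its speed; a pose out of reach is approached as far as the arm can. A call with a gripper value outside its range is refused whole. The fingers move at their own pace and stop on an object; the grip force is fixed at half the most. Time passes only in rows, so rows that repeat a pose let the fingers close. It gives the time, the measured TCP pose, the force and the opening at its end, in the units of the state.
- read_state(): the state, without advancing time (a new reading comes with each control period).
- capture(name): name is "scene" or "top"; returns a dict with "color" (420x560x3 uint8, red, green, blue), "range_z" (420x560 float32, m along the optical axis (not along the pixel's ray), 0 where there is no reading), "fx", "fy", "cx", "cy" (pixels), "R" (3x3) and "t" (3): a world point X has camera coordinates R X + t. Camera axes: x right, y down, z forward; pixel columns grow to the right and rows downward; lengths in m; the calibration is good to about 2 mm. A picture is of the moment at which its call begins.
- sign_off(): hands the job in, once; it reports no verdict.
The state is a dict: "t": time; "joints": joint angles; "dq": joint speeds; "joint_efforts": joint torques, N m; "tcp_pos": TCP position; "ee_rot": TCP orientation; "ft_force": force on the tool from outside, world axes, zero at the start; "moment": the same for the moment, N m; "opening": finger opening in m.
Only numpy, scipy, OpenCV 4.12 (cv2) and the standard library are available. Lean on these libraries where they do the work, as an engineer would, in place of code of your own. Each camera call takes 0.05 s, during which the arm holds its last target.

## Working session

There is one attempt and no reset: what is moved stays moved. The work goes in short steps, Python scripts to look and compute and a tool call to move; the robot and the scene stay as the last step left them, time stands still between calls to the robot, and variables do not carry over. Pictures are saved under pics/ and viewed, and the job is handed in when it is done.

Besides the shell and the picture viewer there is one more tool, called after "Emit:" as name(argument=value, ...), one argument or row to a line, values as JSON. jog_arm: Moves the arm, as the interface text tells. Its arguments: {"type":"object","properties":{"commands":{"type":"array"}},"required":["commands"]}

```bash
mkdir -p pics; python3 - <<'E'
from workcell import *
import cv2,numpy as np,pickle
for n in("scene","top"):
    c=capture(n); pickle.dump(c,open(n+"0.pkl","wb"))
    cv2.imwrite(f"pics/{n}0.png",c["color"][:,:,::-1])
    print(n,c["fx"],c["cx"],c["cy"],(-c["R"].T@c["t"]).round(3),c["R"].round(3).tolist())
s=read_state();print(s)
E
```

```text
scene 401.1411748107417 279.3477867851833 204.0270486352005 [ 1.458 -0.554  0.787] [[0.444, 0.896, 0.016], [0.483, -0.224, -0.846], [-0.755, 0.383, -0.532]]
top 542.221834269954 287.9166128785715 212.47762725961556 [ 0.339 -0.059  1.662] [[-0.022, -1.0, -0.001], [-0.995, 0.022, -0.097], [0.097, -0.002, -0.995]]
{'t': 0.1, 'joints': array([ 1.10170727e+00,  1.81430024e-01,  1.60791401e+00, -6.36835249e-06,
        1.35381631e+00, -2.06312010e-01]), 'dq': array([ 5.26872254e-04, -2.31702142e-03, -8.20934127e-05,  9.49843279e-05,
       -7.62049547e-04,  1.94448893e-03]), 'joint_efforts': array([-3.48931917e-04, -4.45881772e+01, -3.52237308e+01, -3.19380415e-04,
        4.12851557e-03,  2.42316997e-05]), 'tcp_pos': array([0.14910605, 0.55477108, 0.20519203]), 'ee_rot': array([ 0.20512459,  1.5614494 , -0.20745692]), 'ft_force': array([ 0.23685009, -0.40281161, -0.5208429 ]), 'moment': array([ 0.05731908, -0.0055066 ,  0.02109708]), 'opening': 0.08543313410216444}
```

View pics/scene0.png

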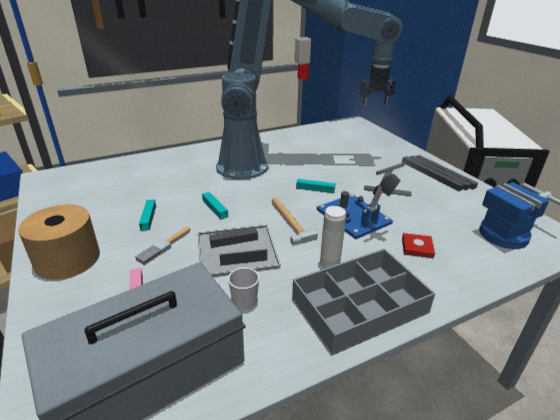

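View pics/top0.png

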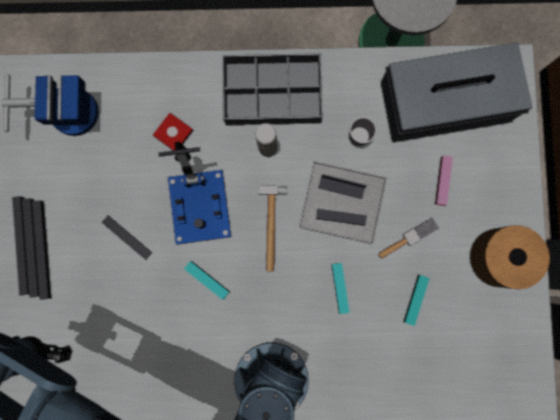

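```bash
cat > h.py <<'E'
import numpy as np,cv2,pickle
def world(c,u,v,z):
    d=c["R"].T@np.array([(u-c["cx"])/c["fx"],(v-c["cy"])/c["fy"],1.]);o=-c["R"].T@c["t"]
    return o+d*(z-o[2])/d[2]
def cloud(c):
    v,u=np.mgrid[:420,:560];z=c["range_z"]
    P=np.stack([(u-c["cx"])/c["fx"]*z,(v-c["cy"])/c["fy"]*z,z],-1)
    return (P-c["t"])@c["R"]
def pix(c,X):
    p=c["R"]@np.asarray(X)+c["t"];return c["fx"]*p[0]/p[2]+c["cx"],c["fy"]*p[1]/p[2]+c["cy"]
E
python3 - <<'E'
from h import *
t=pickle.load(open("top0.pkl","rb"));s=pickle.load(open("scene0.pkl","rb"))
a=cv2.resize(t["color"][155:250,295:395],None,fx=4,fy=4,interpolation=2)
b=cv2.resize(s["color"][215:285,190:290],None,fx=4,fy=4,interpolation=2)
d=cv2.resize(t["color"][140:250,155:245],None,fx=4,fy=4,interpolation=2)
e=cv2.resize(s["color"][165:245,310:420],None,fx=4,fy=4,interpolation=2)
im=np.zeros((780,800,3),np.uint8);
def put(a,r,c):im[r:r+a.shape[0],c:c+a.shape[1]]=a[:im.shape[0]-r,:im.shape[1]-c]
put(a,0,0);put(b,0,400);put(d,385,0) if 0 else None
cv2.imwrite("pics/crop1.png",im[:385,:,::-1])
im[:]=0;put(d,0,0);put(e,0,360);cv2.imwrite("pics/crop2.png",im[:440,:,::-1])
P=cloud(t)
for r in (187,190,215,218):
  print(r,[tuple((P[r,c]*1000).round().astype(int)) for c in range(312,374,6)])
for c in (330,340,350):print(c,[tuple((P[r,c]*1000).round().astype(int)) for r in range(174,230,3)])
E
```

```text
187 [(np.int64(577), np.int64(-138), np.int64(5)), (np.int64(576), np.int64(-156), np.int64(6)), (np.int64(575), np.int64(-174), np.int64(10)), (np.int64(575), np.int64(-193), np.int64(12)), (np.int64(574), np.int64(-211), np.int64(13)), (np.int64(573), np.int64(-229), np.int64(18)), (np.int64(573), np.int64(-248), np.int64(15)), (np.int64(573), np.int64(-266), np.int64(11)), (np.int64(573), np.int64(-285), np.int64(10)), (np.int64(573), np.int64(-304), np.int64(5)), (np.int64(573), np.int64(-323), np.int64(6))]
190 [(np.int64(568), np.int64(-138), np.int64(0)), (np.int64(568), np.int64(-156), np.int64(1)), (np.int64(567), np.int64(-174), np.int64(6)), (np.int64(567), np.int64(-193), np.int64(3)), (np.int64(566), np.int64(-211), np.int64(6)), (np.int64(564), np.int64(-229), np.int64(15)), (np.int64(565), np.int64(-248), np.int64(9)), (np.int64(565), np.int64(-267), np.int64(6)), (np.int64(564), np.int64(-285), np.int64(7)), (np.int64(565), np.int64(-305), np.int64(-3)), (np.int64(564), np.int64(-323), np.int64(3))]
215 [(np.int64(491), np.int64(-135), np.int64(2)), (np.int64(488), np
[... 2928 characters left out ...]
7)), (np.int64(577), np.int64(-255), np.int64(7)), (np.int64(567), np.int64(-254), np.int64(14)), (np.int64(559), np.int64(-254), np.int64(5)), (np.int64(549), np.int64(-254), np.int64(7)), (np.int64(540), np.int64(-254), np.int64(4)), (np.int64(531), np.int64(-254), np.int64(2)), (np.int64(521), np.int64(-253), np.int64(6)), (np.int64(513), np.int64(-253), np.int64(1)), (np.int64(503), np.int64(-252), np.int64(9)), (np.int64(490), np.int64(-248), np.int64(43)), (np.int64(483), np.int64(-249), np.int64(28)), (np.int64(473), np.int64(-248), np.int64(34)), (np.int64(464), np.int64(-247), np.int64(39)), (np.int64(457), np.int64(-252), np.int64(-1)), (np.int64(448), np.int64(-251), np.int64(4))]
```

View pics/crop1.png

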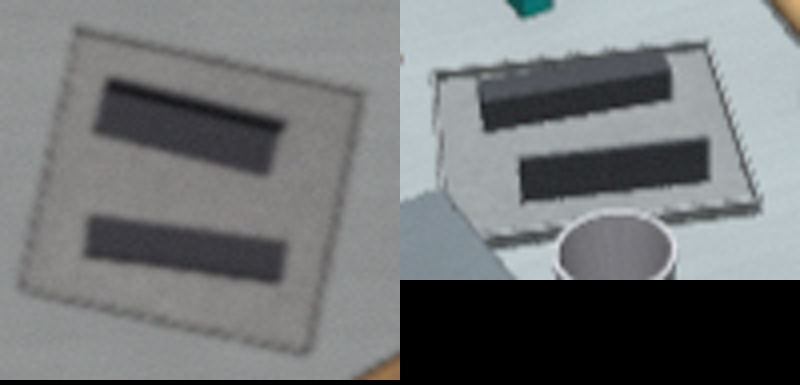

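View pics/crop2.png

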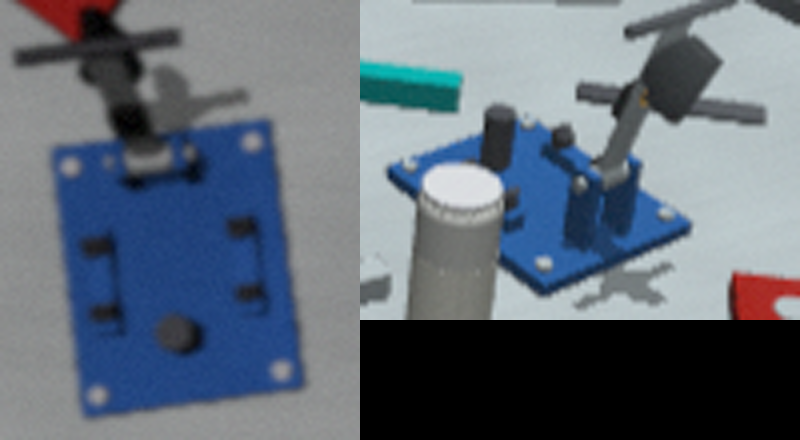

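```bash
python3 - <<'E'
from h import *
t=pickle.load(open("top0.pkl","rb"));P=cloud(t)
I=t["color"];hsv=cv2.cvtColor(I,cv2.COLOR_RGB2HSV)
# tube
g=I.max(2); m=np.zeros((420,560),np.uint8); m[205:230,312:372]=(g[205:230,312:372]<95)
cs=max(cv2.findContours(m,0,1)[0],key=cv2.contourArea)
w=np.array([world(t,*p[0],.034)[:2] for p in cs],np.float32)
r=cv2.minAreaRect(w);print("tube rect",r,cv2.boxPoints(r).round(4).tolist())
# top points by depth
Q=P[205:230,312:372][m[205:230,312:372]>0];print("z med",np.median(Q[:,2]))
# jig
m=((hsv[...,0]>95)&(hsv[...,0]<125)&(hsv[...,1]>120)).astype(np.uint8);m[:,:150]=0;m[:, 250:]=0;m[:160]=0;m[260:]=0
m=cv2.morphologyEx(m,3,np.ones((5,5)))
cs=max(cv2.findContours(m,0,1)[0],key=cv2.contourArea)
w=np.array([world(t,*p[0],.015)[:2] for p in cs],np.float32)
r=cv2.minAreaRect(w);print("jig",r,cv2.boxPoints(r).round(4).tolist())
# near/side edges fits
b=cv2.boxPoints(r)
for n,(u,v,z) in dict(post=(155+178/4,140+334/4,.07),bl=(155+97/4,140+395/4,.015),br=(155+281/4,140+371/4,.015),tl=(155+70/4,140+166/4,.015),tr=(155+252/4,140+142/4,.015),spraytop=(265,131,.19),handL=(159.5,154.5,.25),handR=(199.5,149.5,.25),pot=(360,128,.085)).items(): print(n,world(t,u,v,z).round(4))
m=(P[...,2]>.12)
m[260:]=0
Q=P[m];print(len(Q))
for lo in range(12,34,2):
  q=Q[(Q[:,2]>lo/100)&(Q[:,2]<lo/100+.02)]
  if len(q):print(lo,len(q),q.min(0).round(3),q.max(0).round(3),np.median(q,0).round(3))
E
```

```text
tube rect ((0.479864239692688, -0.22111022472381592), (0.14950108528137207, 0.03298814967274666), 80.54779052734375) [[0.4512999951839447, -0.2921000123023987], [0.4839000105857849, -0.29760000109672546], [0.508400022983551, -0.1500999927520752], [0.47589999437332153, -0.14470000565052032]]
z med 0.03322525202854447
jig ((0.52458655834198, 0.2102413773536682), (0.20845653116703033, 0.16590988636016846), 6.691567897796631) [[0.4113999903202057, 0.28049999475479126], [0.43070000410079956, 0.11569999903440475], [0.6377999782562256, 0.14000000059604645], [0.618399977684021, 0.30480000376701355]]
post [0.4666 0.1995 0.07  ]
bl [0.426  0.2702 0.015 ]
br [0.4411 0.1303 0.015 ]
tl [0.6022 0.2904 0.015 ]
tr [0.6177 0.1506 0.015 ]
spraytop [ 0.7097 -0.003   0.19  ]
handL [0.6375 0.2748 0.25  ]
handR [0.6486 0.1689 0.25  ]
pot [ 0.7389 -0.281   0.085 ]
15486
12 2146 [ 0.34  -0.788  0.12 ] [0.914 0.766 0.14 ] [ 0.677 -0.623  0.134]
14 7025 [ 0.34  -0.786  0.14 ] [0.964 0.655 0.16 ] [ 0.815 -0.537  0.157]
16 4632 [ 0.605 -0.757  0.16 ] [0.959 0.651 0.18 ] [ 0.829 -0.517  0.162]
18 704 [ 0.61  -0.645  0.18 ] [0.857 0.247 0.2  ] [ 0.722 -0.021  0.192]
20 141 [ 0.627 -0.635  0.2  ] [0.849 0.246 0.22 ] [0.668 0.217 0.206]
22 67 [0.633 0.175 0.22 ] [0.678 0.276 0.24 ] [0.645 0.23  0.226]
24 188 [0.634 0.171 0.24 ] [0.657 0.28  0.256] [0.645 0.226 0.247]
```

```bash
cat >> h.py <<'E'
from scipy.spatial.transform import Rotation as Ro
def plan(s,target,jaw):
    """print shift (cm, tool axes) and roll to bring TCP to target with jaw (tool y) along world heading jaw (mod pi)"""
    R=Ro.from_rotvec(s["ee_rot"]).as_matrix()
    d=R.T@(np.asarray(target)-s["tcp_pos"])*100
    h=np.arctan2(R[1,1],R[0,1]); dr=h-jaw   # x down: +roll lowers heading
    dr=(dr+np.pi/2)%np.pi-np.pi/2
    print("shift cm",d.round(2),"roll",round(dr,3),"(or ±pi) heading",round(h,3),"xaxis",R[:,0].round(3),"j6",round(s["joints"][5],3))
E
python3 - <<'E'
from h import *
from workcell import *
s=read_state()
R=Ro.from_rotvec(s["ee_rot"]).as_matrix();print(R.round(3))
t=pickle.load(open("top0.pkl","rb"));c=pickle.load(open("scene0.pkl","rb"))
P=cloud(t);S=cloud(c)
yaw=.116;X=np.array([np.cos(yaw),np.sin(yaw)]);Y=np.array([-X[1],X[0]])
# post from depth, both views
for n,Q in(("top",P),("scene",S)):
  q=Q.reshape(-1,3);k=(np.hypot(q[:,0]-.4666,q[:,1]-.1995)<.025)&(q[:,2]>.06)&(q[:,2]<.085);print(n,k.sum(),np.median(q[k],0),q[k].min(0),q[k].max(0))
# saddles mean
print("saddle",world(t,155+173.5/4,140+270/4,.045))
# handle in both views
k=(P[...,2]>.215)&(P[...,0]>.62)&(P[...,0]<.67)&(P[...,1]>.15)&(P[...,1]<.3);q=P[k];print(len(q),np.median(q,0),q[:,1].min(),q[:,1].max())
k=(S[...,2]>.2)&(S[...,2]<.29)&(S[...,0]>.6)&(S[...,0]<.7)&(S[...,1]>.14)&(S[...,1]<.3);q=S[k];print(len(q),np.median(q,0),q.min(0),q.max(0))
for n,(u,v) in dict(L=(310+68/1,0) if 0 else {}).items():pass
seat=np.array([.5163,.2053])
for nm,p in dict(hL=(.6375,.2748),hR=(.6486,.1689),plate=(.5246,.2102),sad=world(t,155+173.5/4,140+270/4,.045)[:2]).items():
  d=np.array(p)-seat;print(nm,d@X,d@Y)
E
```

```text
[[-0.001  0.26   0.966]
 [-0.001  0.966 -0.26 ]
 [-1.    -0.002 -0.   ]]
top 72 [0.46887624 0.20508713 0.06833731] [0.45560923 0.19189995 0.06091954] [0.48346015 0.21969038 0.08007845]
scene 38 [0.47435382 0.20252377 0.06744821] [0.46093099 0.19186578 0.06050564] [0.4869548  0.21758187 0.07060677]
saddle [0.51685994 0.2065721  0.045     ]
271 [0.64475565 0.227748   0.2453201 ] 0.1713197317087479 0.27983337233994066
284 [0.65265599 0.22568064 0.22296859] [0.63563822 0.1704738  0.20010776] [0.68328308 0.27973822 0.25012552]Traceback (most recent call last):
  File "<stdin>", line 16, in <module>
ValueError: not enough values to unpack (expected 2, got 0)
```

```bash
python3 - <<'E'
from h import *
t=pickle.load(open("top0.pkl","rb"));c=pickle.load(open("scene0.pkl","rb"))
I=t["color"];hsv=cv2.cvtColor(I,cv2.COLOR_RGB2HSV)
a=cv2.resize(I[170:245,165:235],None,fx=10,fy=10,interpolation=0)
cv2.imwrite("pics/jigtop.png",a[:,:,::-1][:600] if 0 else cv2.resize(a,(560,600))[:,:,::-1])
e=cv2.resize(c["color"][165:245,310:420],None,fx=7,fy=7,interpolation=2);cv2.imwrite("pics/jigsc.png",e[:,:,::-1])
# project hypotheses: draw predicted jig features with seat guess
yaw=.116
X=np.array([np.cos(yaw),np.sin(yaw),0]);Y=np.array([-X[1],X[0],0]);seat=np.array([.518,.2085,0])
for nm,cam,im,(x0,y0),f in(("t",t,I[170:245,165:235],(165,170),8),("s",c,c["color"][165:245,310:420],(310,165),7)):
  a=cv2.resize(im,None,fx=f,fy=f,interpolation=2)
  def d(x,y,z,col=(255,255,0)):
    u,v=pix(cam,seat+X*x+Y*y+[0,0,z]);cv2.circle(a,(int((u-x0+.5)*f),int((v-y0+.5)*f)),2,col,-1)
  for th in np.linspace(0,6.28,24):d(-.05+.014*np.cos(th),.014*np.sin(th),.07)
  for y in(-.055,.055):
    for x in(-.025,.025):
      for yy in (-.009,.009):d(x,y+yy,.05,(0,255,0))
  for y in (-.027,.027):d(.08,y,.087,(255,0,0))
  for al in (1.7,1.75,1.8):
    for y in(-.055,.055):d(.08-.175*np.cos(al),y,.075+.175*np.sin(al),(255,0,255))
  cv2.imwrite(f"pics/ov_{nm}.png",a[:,:,::-1])
E
```

```text
(no output)
```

View pics/ov_t.png

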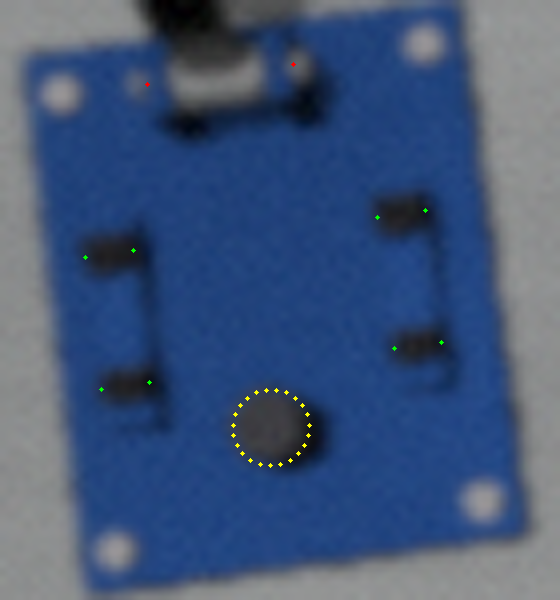

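View pics/ov_s.png

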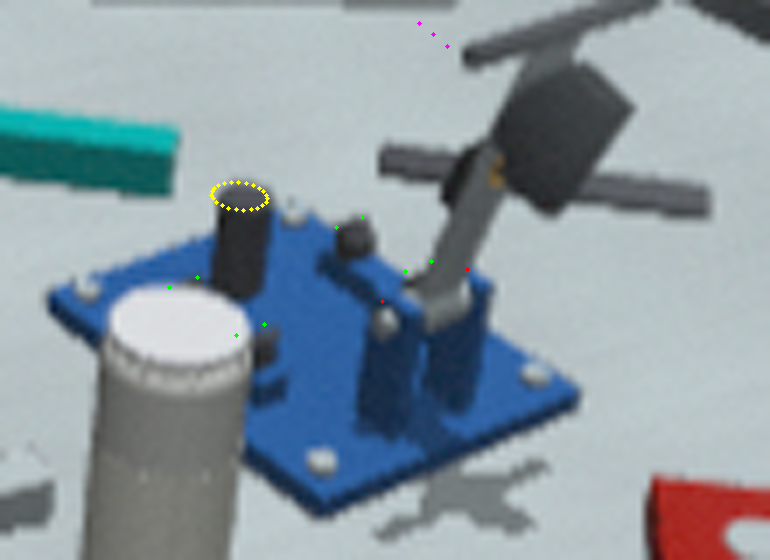

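```bash
python3 - <<'E'
from h import *
from workcell import *
s=read_state()
plan(s,[.4836,-.1934,.10],-.165)
E
```

```text
shift cm [ 10.6  -63.54  51.74] roll 1.473 (or ±pi) heading 1.308 xaxis [-0.001 -0.001 -1.   ] j6 -0.206
```

Emit:
jog_arm(
  commands=[0.4, 0, -3, 2.5, 0.07, 0.4, 0, -7, 5.7, 0.16, 0.4, 0, -11, 9, 0.26, 0.4, 0, -15, 12.2, 0.36, 0.4, 0, -19, 15.5, 0.46, 0.4, 0, -23, 18.7, 0.55, 0.4, 0, -27, 22, 0.65, 0.4, 0, -31, 25.2, 0.75, 0.4, 0, -35, 28.5, 0.84, 0.4, 0, -38, 31, 0.92],
)

```text
t: 1.1
tcp_pos: [0.3494, 0.1066, 0.2057]
ee_rot: [0.921, 1.366, -0.922]
ft_force: [1.9, 1.2, -0.1]
opening: 0.0512
```

```bash
python3 - <<'E'
from h import *
from workcell import *
s=read_state();print(s["tcp_pos"],s["opening"])
plan(s,[.4836,-.1934,.10],-.165)
E
```

```text
[0.34937539 0.10663489 0.20572053] 0.05124249093662294
shift cm [10.61  1.19 32.83] roll 0.549 (or ±pi) heading 0.384 xaxis [ 0.    -0.001 -1.   ] j6 -0.415
```

Emit:
jog_arm(
  commands=[0.4, 0, 0.2, 4, 0.07, 0.4, 0, 0.3, 8, 0.14, 0.4, 0, 0.5, 12, 0.21, 0.4, 1, 0.6, 16, 0.28, 0.4, 3, 0.8, 20, 0.35, 0.4, 5, 0.9, 24, 0.42, 0.4, 7, 1.0, 28, 0.49, 0.4, 9, 1.2, 32, 0.54, 0.4, 10.6, 1.2, 32.8, 0.55, 0.4, 10.6, 1.2, 32.8, 0.55],
)

```text
t: 2.1
tcp_pos: [0.4818, -0.1933, 0.0972]
ee_rot: [1.331, 1.13, -1.335]
ft_force: [0.3, 0.9, 0.2]
opening: 0.0511
```

```bash
python3 - <<'E'
from h import *
from workcell import *
s=read_state();print(s["tcp_pos"],s["opening"],s["joints"].round(3))
plan(s,[.4836,-.1934,.008],-.165)
c=capture("scene");a=cv2.resize(c["color"][190:290,180:300],None,fx=5,fy=5);cv2.imwrite("pics/pre.png",a[:,:,::-1])
c=capture("top");a=cv2.resize(c["color"][150:260,290:400],None,fx=5,fy=5);cv2.imwrite("pics/pret.png",a[:,:,::-1])
E
```

```text
[ 0.48183642 -0.19327018  0.09721298] 0.05114905882379014 [-6.100e-01  1.890e-01  1.835e+00 -1.000e-03  1.122e+00 -4.410e-01]
shift cm [ 8.92  0.22 -0.01] roll -0.003 (or ±pi) heading -0.168 xaxis [-0.005  0.002 -1.   ] j6 -0.441
```

View pics/pre.png

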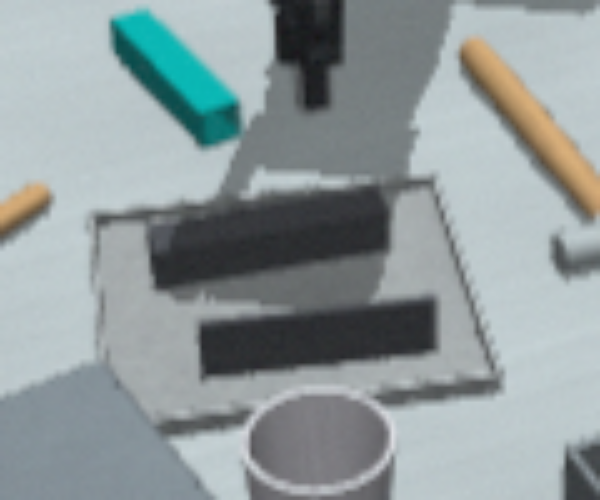

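View pics/pret.png

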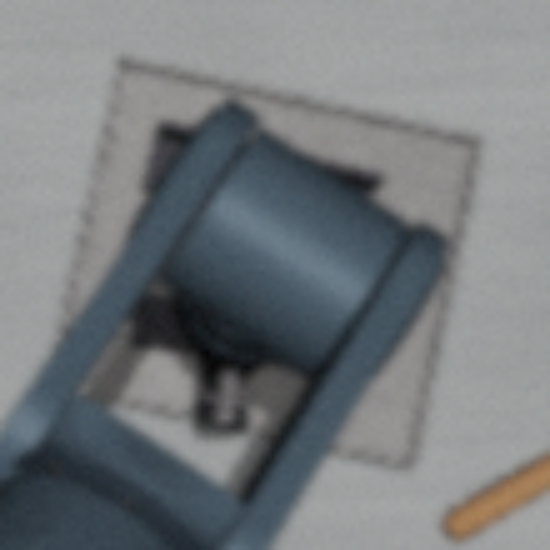

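```bash
python3 - <<'E'
from h import *
t=pickle.load(open("top0.pkl","rb"));c=pickle.load(open("scene0.pkl","rb"))
R=None
for z in(.097,.11):print(pix(c,[.4818,-.1933,z]),pix(c,[.4818+.0253,-.1933-.004,z]),pix(t,[.4818,-.1933,z]))
E
```

```text
(np.float64(240.3330619123818), np.float64(214.2914178105616)) (np.float64(242.18562435522495), np.float64(218.77138855930198)) (np.float64(333.4468997933954), np.float64(214.54015628016066))
(np.float64(240.18126447787023), np.float64(210.77547661171968)) (np.float64(242.04180141338293), np.float64(215.22124896015976)) (np.float64(333.8223749526221), np.float64(214.11953467121043))
```

Emit:
jog_arm(
  commands=[0.4, 3, 0.2, 0, 0, 0.4, 6, 0.2, 0, 0, 0.4, 7.5, 0.2, 0, 0, 0.4, 8.6, 0.2, 0, 0, 0.4, 8.9, 0.2, 0, 0, 0.4, 8.9, 0.2, 0, 0],
)

```text
t: 2.8
tcp_pos: [0.4851, -0.1924, 0.0114]
ee_rot: [1.329, 1.127, -1.33]
ft_force: [0.5, -0.3, -0.4]
opening: 0.051
```

Emit:
jog_arm(
  commands=[1, 0, 0, 0, 0, 1, 0, 0, 0, 0, 1, 0, 0, 0, 0, 1, 0, 0, 0, 0, 1, 0, 0, 0, 0, 1, 0, 0, 0, 0],
)

```text
t: 3.4
tcp_pos: [0.4851, -0.1925, 0.0114]
ee_rot: [1.329, 1.127, -1.33]
ft_force: [-0.6, 0.2, -0.3]
opening: -0.0003
```

```bash
python3 - <<'E'
from h import *
from workcell import *
s=read_state();print(s["tcp_pos"],s["opening"],s["joints"].round(3),s["ft_force"])
c=capture("scene");a=cv2.resize(c["color"][190:290,180:300],None,fx=5,fy=5);cv2.imwrite("pics/g.png",a[:,:,::-1])
E
```

```text
[ 0.48506876 -0.19247071  0.01144421] -0.00034707194983287957 [-6.050e-01  3.320e-01  1.868e+00 -1.000e-03  9.420e-01 -4.400e-01] [-0.62902532  0.21755749 -0.31338702]
```

View pics/g.png

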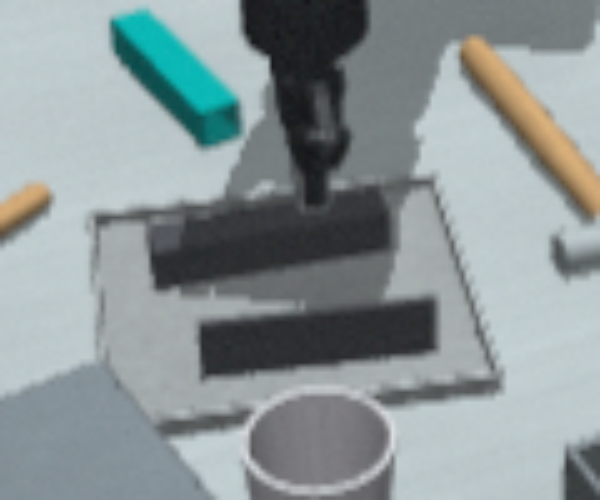

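```bash
python3 - <<'E'
from h import *
from workcell import *
c=capture("scene");S=cloud(c)
print(pix(c,[.4851,-.1924,.0114]))
for r in range(212,238,2):print(r,[tuple((S[r,u]*1000).round().astype(int).tolist()) for u in range(236,252,2)])
a=cv2.resize(c["color"][200:245,215:270],None,fx=12,fy=12,interpolation=0);cv2.imwrite("pics/g2.png",a[:,:,::-1])
E
```

```text
(np.float64(241.9370511113354), np.float64(236.9875235102511))
212 [(479, -206, 107), (501, -208, 121), (518, -207, 131), (524, -203, 133), (532, -200, 138), (520, -189, 127), (343, -113, 1), (340, -104, -4)]
214 [(481, -207, 101), (501, -208, 114), (508, -204, 117), (514, -200, 119), (537, -202, 134), (538, -196, 132), (352, -116, -2), (359, -111, 1)]
216 [(346, -159, -2), (503, -209, 108), (500, -201, 104), (534, -208, 126), (1458, -554, 787), (544, -199, 130), (546, -193, 130), (363, -113, -4)]
218 [(354, -163, -4), (502, -209, 100), (499, -201, 96), (543, -211, 126), (543, -205, 124), (547, -200, 125), (551, -196, 127), (376, -119, -3)]
220 [(371, -169, 0), (483, -202, 79), (518, -209, 103), (546, -213, 121), (546, -206, 119), (543, -199, 115), (546, -194, 116), (387, -124, -4)]
222 [(384, -174, 1), (494, -207, 80), (518, -209, 95), (534, -208, 105), (530, -201, 100), (533, -195, 101), (528, -187, 95), (399, -129, -3)]
224 [(394, -178, 0), (395, -171, -2), (516, -208, 86), (518, -203, 86), (518, -196, 84), (408, -147, 0), (405, -139, -4), (413, -134, -1)]
226 [(403, -182, -1), (407, -176, -1), (491, -199, 60), (497, -195, 63), (498, -189, 61), (414, -150, -4), (422, -145, 0), (425, -140, 0)]
228 [(430, -191, 11), (434, -186, 12), (493, -201, 55), (501, -197, 58), (501, -190, 56), (445, -162, 11), (444, -154, 9), (443, -147, 6)]
230 [(433, -193, 5), (439, -188, 7), (490, -200, 45), (499, -196, 49), (502, -191, 50), (484, -177, 34), (486, -171, 33), (489, -166, 34)]
232 [(478, -209, 32), (479, -203, 31), (491, -200, 37), (493, -194, 37), (499, -190, 39), (492, -180, 32), (494, -175, 32), (500, -170, 34)]
234 [(489, -213, 32), (492, -208, 33), (493, -202, 32), (496, -196, 32), (500, -191, 33), (501, -184, 31), (508, -180, 35), (506, -173, 31)]
236 [(499, -217, 33), (501, -211, 32), (502, -205, 31), (506, -200, 32), (506, -193, 30), (509, -188, 30), (506, -180, 25), (507, -173, 24)]
```

View pics/g2.png

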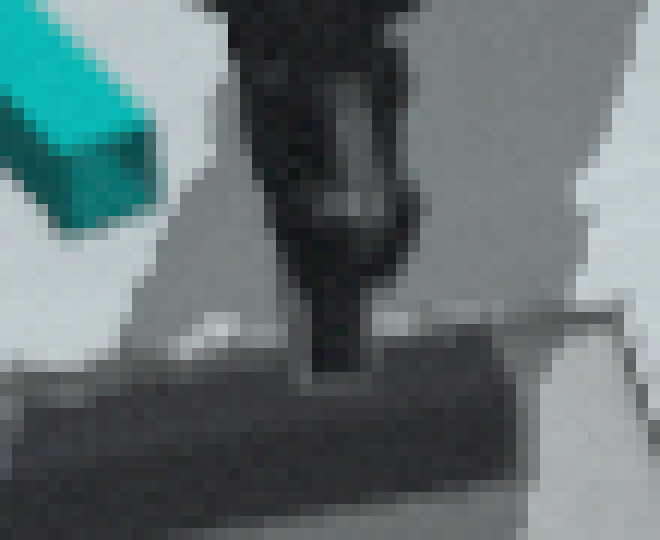

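```bash
python3 - <<'E'
from h import *
c=pickle.load(open("scene0.pkl","rb"));S=cloud(c)
a=cv2.resize(c["color"][60:120,345:410],None,fx=10,fy=10,interpolation=0);cv2.imwrite("pics/st.png",a[:,:,::-1])
print(pix(c,[.1491,.5548,.2052]))
for sgn in(-1,1):print(pix(c,[.1491+sgn*.26*.05,.5548+sgn*.966*.05,.2052]),pix(c,[.1491+sgn*.26*.05,.5548+sgn*.966*.05,.2052+.038]))
E
```

```text
(np.float64(373.29877518534465), np.float64(113.60341160594166))
(np.float64(362.29677840044513), np.float64(114.21095985876522)) (np.float64(363.4295914103507), np.float64(105.51989234097822))
(np.float64(384.19012066407896), np.float64(113.00197369918051)) (np.float64(385.57018716621053), np.float64(104.38505844537318))
```

View pics/st.png

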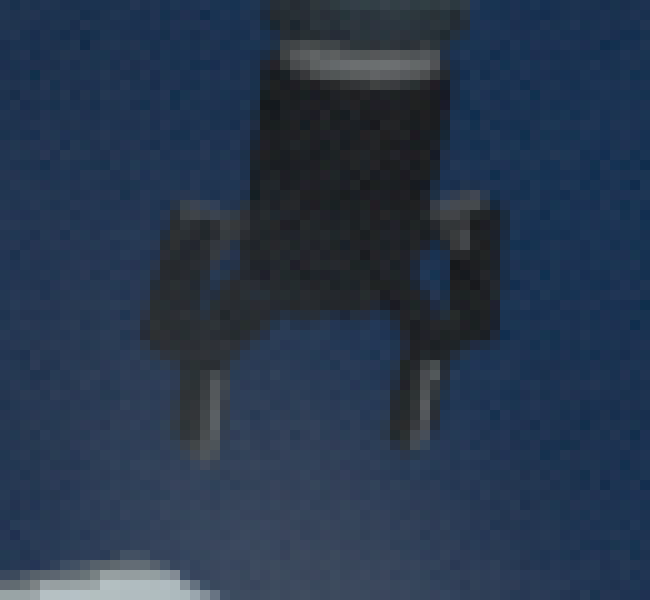

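Emit:
jog_arm(
  commands=[0.4, -1.5, 0, 0, 0, 0.4, -1.5, 0, 0, 0, 0.4, -1.5, 0, 0, 0, 0.4, -1.5, 0, 0, 0, 0.4, -1.5, 0, 0, 0],
)

```text
t: 4.0
tcp_pos: [0.4847, -0.1922, 0.0258]
ee_rot: [1.329, 1.128, -1.331]
ft_force: [0.3, -0.0, 0.1]
opening: 0.0512
```

```bash
python3 - <<'E'
from h import *
from workcell import *
s=read_state();print(s["tcp_pos"],s["opening"],s["ft_force"])
plan(s,[.4836,-.1934,-.018],-.165)
c=capture("scene");a=cv2.resize(c["color"][200:245,215:270],None,fx=12,fy=12,interpolation=0);cv2.imwrite("pics/g3.png",a[:,:,::-1])
E
```

```text
[ 0.48471577 -0.19219647  0.02584155] 0.051183773121790926 [ 0.28220518 -0.0110568   0.12385923]
shift cm [ 4.38 -0.08  0.14] roll 0.0 (or ±pi) heading -0.165 xaxis [-0.002  0.    -1.   ] j6 -0.44
```

View pics/g3.png

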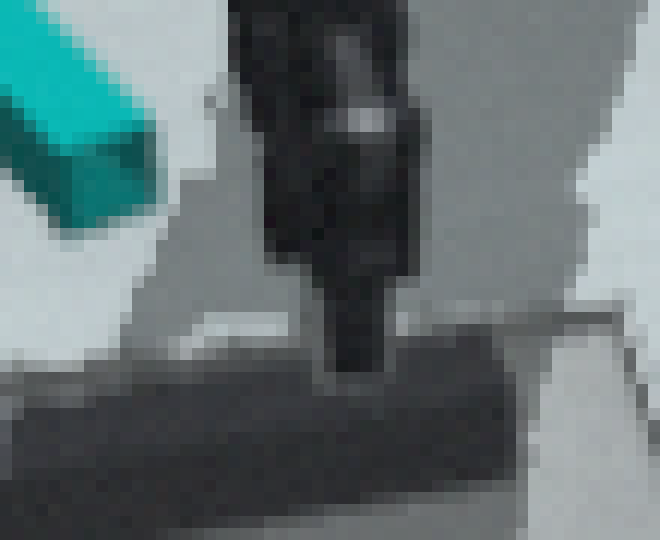

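Emit:
jog_arm(
  commands=[0.4, 1, 0, 0, 0, 0.4, 2, -0.1, 0.1, 0, 0.4, 2.6, -0.1, 0.1, 0],
)

```text
t: 4.35
tcp_pos: [0.4825, -0.1925, -0.0018]
ee_rot: [1.329, 1.13, -1.332]
ft_force: [0.4, 0.5, -0.4]
opening: 0.0516
```

Emit:
jog_arm(
  commands=[0.4, 0.8, 0, 0, 0, 0.4, 1.4, 0, 0, 0, 0.4, 2.0, 0, 0, 0, 0.4, 2.0, 0, 0, 0],
)

```text
t: 4.75
tcp_pos: [0.4818, -0.1921, -0.0228]
ee_rot: [1.329, 1.132, -1.332]
ft_force: [-1.2, 0.1, -0.1]
opening: 0.0511
```

```bash
python3 - <<'E'
from h import *
from workcell import *
s=read_state();print(s["tcp_pos"],s["opening"],s["ft_force"])
c=capture("scene");a=cv2.resize(c["color"][200:265,190:290],None,fx=8,fy=8,interpolation=0);cv2.imwrite("pics/g4.png",a[:,:,::-1])
E
```

```text
[ 0.4817672  -0.19205814 -0.02283947] 0.05111305132389078 [-1.24995404  0.13484506 -0.11398428]
```

View pics/g4.png

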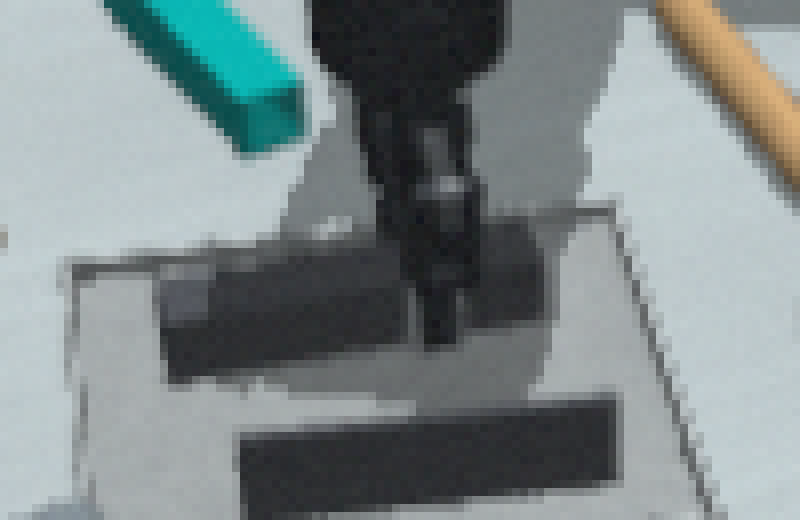

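Emit:
jog_arm(
  commands=[0.4, -0.5, 0, 0, 0, 0.6, -0.5, 0, 0, 0, 1, -0.5, 0, 0, 0, 1, -0.5, 0, 0, 0, 1, -0.5, 0, 0, 0, 1, -0.5, 0, 0, 0, 1, -0.5, 0, 0, 0],
)

```text
t: 5.5
tcp_pos: [0.4838, -0.1932, -0.0158]
ee_rot: [1.329, 1.127, -1.33]
ft_force: [1.1, 1.5, 6.6]
opening: 0.0292
```

Emit:
jog_arm(
  commands=[1, -1, 0, 0, 0, 1, -2.5, 0, 0, 0, 1, -4, 0, 0, 0, 1, -6, 0, 0, 0, 1, -8, 0, 0, 0, 1, -10, 0, 0, 0, 1, -12, 0, 0, 0, 1, -12, 0, 0, 0],
)

```text
t: 6.3
tcp_pos: [0.4853, -0.1941, 0.107]
ee_rot: [1.329, 1.123, -1.328]
ft_force: [0.7, -0.5, -2.9]
opening: 0.0288
```

```bash
python3 - <<'E'
from h import *
from workcell import *
s=read_state();print(s["tcp_pos"],s["opening"],s["ft_force"],s["moment"])
c=capture("scene");a=cv2.resize(c["color"][160:285,170:310],None,fx=5,fy=5,interpolation=0);cv2.imwrite("pics/g5.png",a[:,:,::-1])
yaw=.116;X=np.array([np.cos(yaw),np.sin(yaw),0]);Y=np.array([-X[1],X[0],0]);seat=np.array([.518,.209,0])
plan(s,seat+Y*.028+[0,0,.12],yaw)
E
```

```text
[ 0.48534849 -0.19412123  0.10704998] 0.02878002883105619 [ 0.71271179 -0.53806174 -2.92948768] [ 0.1245552  -0.026524    0.01608128]
shift cm [ -1.41  -4.15 -42.99] roll -0.281 (or ±pi) heading -0.165 xaxis [ 0.003 -0.003 -1.   ] j6 -0.443
```

View pics/g5.png

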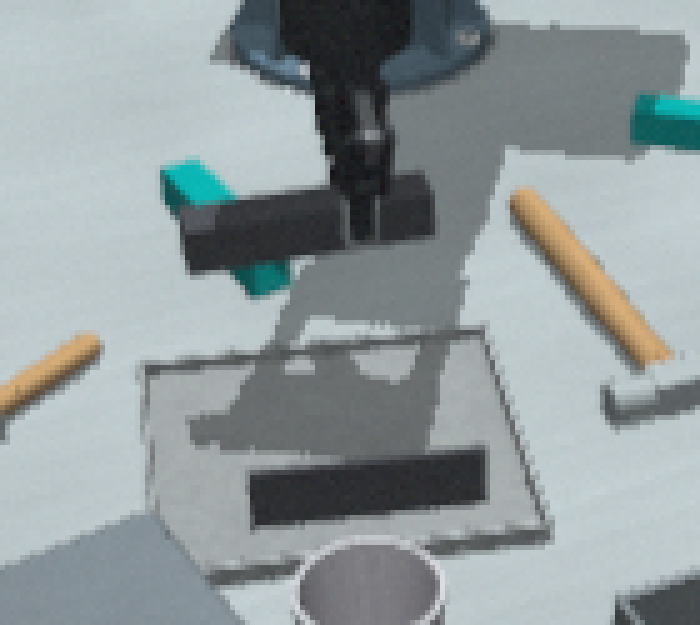

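Emit:
jog_arm(
  commands=[1, -0.5, -0.3, -3, -0.02, 1, -1, -0.6, -6.5, -0.04, 1, -1.4, -1, -10.5, -0.07, 1, -1.4, -1.4, -14.5, -0.1, 1, -1.4, -1.8, -18.5, -0.12, 1, -1.4, -2.2, -22.5, -0.15, 1, -1.4, -2.6, -26.5, -0.18, 1, -1.4, -3, -30.5, -0.2, 1, -1.4, -3.4, -34.5, -0.23, 1, -1.4, -3.6, -37, -0.25],
)

```text
t: 7.35
tcp_pos: [0.5078, 0.1799, 0.1169]
ee_rot: [1.142, 1.25, -1.146]
ft_force: [0.8, -0.4, -4.6]
opening: 0.0289
```

```bash
cat >> h.py <<'E'
yaw=.116;X=np.array([np.cos(yaw),np.sin(yaw),0]);Y=np.array([-X[1],X[0],0]);seat=np.array([.518,.209,0])
E
python3 - <<'E'
from h import *
from workcell import *
s=read_state();print(s["tcp_pos"],s["opening"],s["ft_force"],s["moment"])
plan(s,seat+Y*.028+[0,0,.09],yaw)
E
```

```text
[0.50781999 0.17992372 0.11693302] 0.028918320773945995 [ 0.80910124 -0.37685355 -4.60952398] [ 0.11911814 -0.03943423 -0.058073  ]
shift cm [ 2.69  1.2  -5.61] roll -0.028 (or ±pi) heading 0.088 xaxis [-0.002 -0.001 -1.   ] j6 0.033
```

Emit:
jog_arm(
  commands=[1, 0.5, 0.4, -2, -0.01, 1, 1, 0.8, -4, -0.02, 1, 1.5, 1.2, -5.6, -0.028, 1, 2, 1.2, -5.6, -0.028, 1, 2.7, 1.2, -5.6, -0.028, 1, 2.7, 1.2, -5.6, -0.028],
)

```text
t: 7.95
tcp_pos: [0.5135, 0.2357, 0.088]
ee_rot: [1.12, 1.264, -1.129]
ft_force: [-1.1, 0.0, -4.1]
opening: 0.029
```

```bash
python3 - <<'E'
from h import *
from workcell import *
s=read_state();print(s["tcp_pos"],s["opening"],s["ft_force"],s["moment"])
plan(s,seat+Y*.028+[0,0,.0102],yaw)
for n in("scene","top"):
  c=capture(n);pickle.dump(c,open(n+"1.pkl","wb"))
  r=(slice(130,240),slice(300,420)) if n=="scene" else (slice(140,250),slice(150,270))
  cv2.imwrite(f"pics/p_{n}.png",cv2.resize(c["color"][r],None,fx=5,fy=5,interpolation=2)[:,:,::-1])
E
```

```text
[0.51350813 0.23568911 0.08800604] 0.028997267451170924 [-1.1248943   0.01674285 -4.11500887] [0.10001663 0.01990325 0.01544055]
shift cm [ 7.78  0.18 -0.11] roll -0.001 (or ±pi) heading 0.115 xaxis [-0.005 -0.002 -1.   ] j6 0.106
```

View pics/p_scene.png

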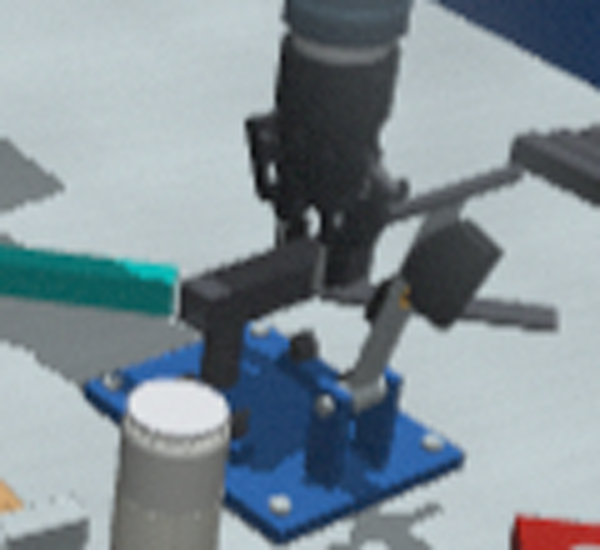

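View pics/p_top.png

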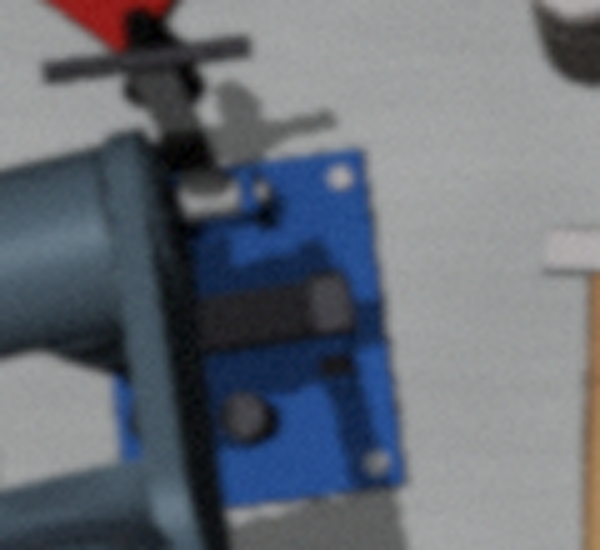

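```bash
python3 - <<'E'
from h import *
t=pickle.load(open("top1.pkl","rb"))
for u,v in((150+352/5-.4,140+303/5-.4),(150+300/5-.4,140+310/5-.4)):
  w=world(t,u,v,.138)-seat;print(w@X,w@Y)
E
```

```text
-0.001190455471312433 -0.07942373832616373
-0.0010851546932043063 -0.0497725821905866
```

Emit:
jog_arm(
  commands=[1, 2, 0.2, -0.3, 0, 1, 4, 0.2, -0.3, 0, 1, 5.5, 0.2, -0.3, 0, 1, 6.5, 0.2, -0.3, 0, 1, 7.0, 0.2, -0.3, 0, 1, 7.0, 0.2, -0.3, 0],
)

```text
t: 8.65
tcp_pos: [0.5158, 0.2387, 0.019]
ee_rot: [1.121, 1.263, -1.128]
ft_force: [-0.5, 0.6, -4.4]
opening: 0.029
```

Emit:
jog_arm(
  commands=[1, 0.3, 0, 0, 0, 1, 0.6, 0, 0, 0, 1, 0.8, 0, 0, 0],
)

```text
t: 8.95
tcp_pos: [0.516, 0.2388, 0.0112]
ee_rot: [1.122, 1.263, -1.127]
ft_force: [0.5, -0.1, -4.8]
opening: 0.0295
```

```bash
python3 - <<'E'
from h import *
from workcell import *
s=read_state();print(s["tcp_pos"],s["opening"],s["ft_force"],s["moment"])
plan(s,seat+Y*.028+[0,0,.0102],yaw)
for n in("scene","top"):
  c=capture(n);pickle.dump(c,open(n+"1.pkl","wb"))
  r=(slice(130,240),slice(300,420)) if n=="scene" else (slice(140,250),slice(150,270))
  cv2.imwrite(f"pics/q_{n}.png",cv2.resize(c["color"][r],None,fx=5,fy=5,interpolation=2)[:,:,::-1])
E
```

```text
[0.51601353 0.23882967 0.01119911] 0.029481028496946206 [ 0.52993176 -0.06590603 -4.84425661] [ 0.11838298 -0.01150884 -0.03957725]
shift cm [ 0.1  -0.15  0.19] roll -0.001 (or ±pi) heading 0.115 xaxis [-0.003 -0.001 -1.   ] j6 0.111
```

View pics/q_scene.png

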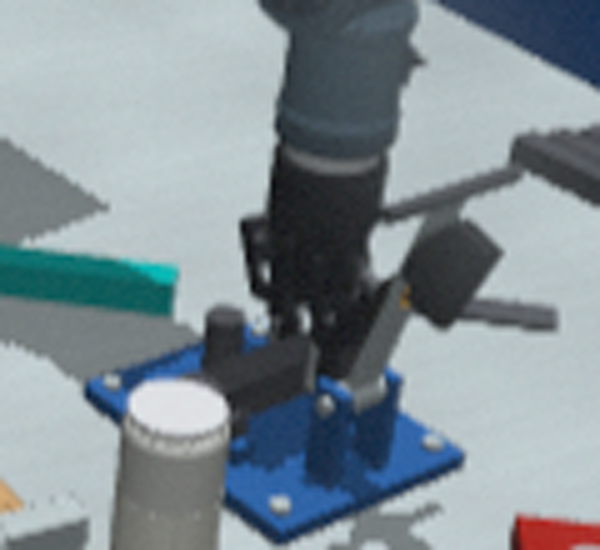

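View pics/q_top.png

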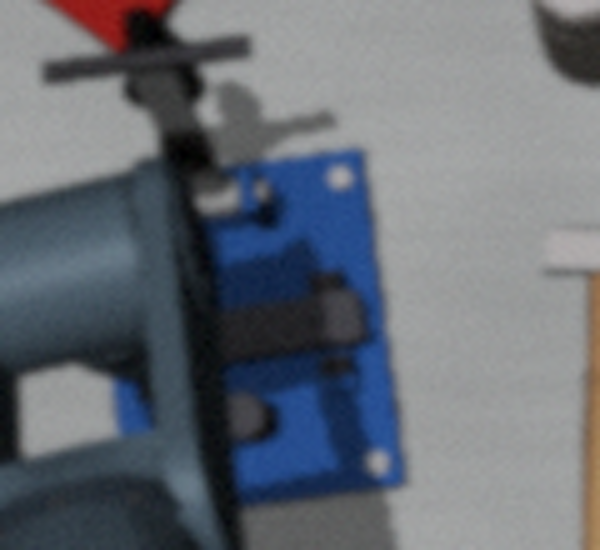

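Emit:
jog_arm(
  commands=[1, 0.2, 0, 0, 0, 1, 0.3, 0, 0, 0],
)

```text
t: 9.25
tcp_pos: [0.516, 0.2389, 0.0102]
ee_rot: [1.121, 1.263, -1.128]
ft_force: [-10.5, -3.5, 22.4]
opening: 0.0288
```

Emit:
jog_arm(
  commands=[1, 0.15, 0, 0, 0, 1, 0.2, 0, 0, 0],
)

```text
t: 9.45
tcp_pos: [0.5164, 0.239, 0.0102]
ee_rot: [1.121, 1.263, -1.127]
ft_force: [-8.0, -3.1, 17.1]
opening: 0.0287
```

Emit:
jog_arm(
  commands=[1, 0, 0, 0, 0, 0.5, 0, 0, 0, 0, 0.45, 0, 0, 0, 0, 0.45, 0, 0, 0, 0, 0.45, 0, 0, 0, 0],
)

```text
t: 9.95
tcp_pos: [0.5166, 0.239, 0.0102]
ee_rot: [1.121, 1.263, -1.127]
ft_force: [-0.2, -0.4, -0.2]
opening: 0.0469
```

Emit:
jog_arm(
  commands=[0.45, -1, 0, 0, 0, 0.45, -3, 0, 0, 0, 0.45, -6, 0, 0, 0, 0.45, -10, 0, 0, 0, 0.45, -14, 0, 0, 0, 0.45, -18, 0, 0, 0, 0.45, -22, 0, 0, 0, 0.45, -24, 0, 0, 0, 0.45, -24, 0, 0, 0],
)

```text
t: 10.85
tcp_pos: [0.5195, 0.2401, 0.2553]
ee_rot: [1.126, 1.258, -1.12]
ft_force: [0.2, 0.5, -0.8]
opening: 0.0471
```

```bash
python3 - <<'E'
from h import *
from workcell import *
s=read_state();print(s["tcp_pos"],s["opening"],s["ft_force"],s["moment"])
for n in("scene","top"):
  c=capture(n);pickle.dump(c,open(n+"2.pkl","wb"))
  r=(slice(130,240),slice(300,420)) if n=="scene" else (slice(140,250),slice(150,270))
  cv2.imwrite(f"pics/r_{n}.png",cv2.resize(c["color"][r],None,fx=5,fy=5,interpolation=2)[:,:,::-1])
E
```

```text
[0.51949162 0.24007871 0.25526118] 0.04709119197062567 [ 0.24834996  0.54032327 -0.82747711] [ 0.01782539  0.00390172 -0.02303495]
```

View pics/r_scene.png

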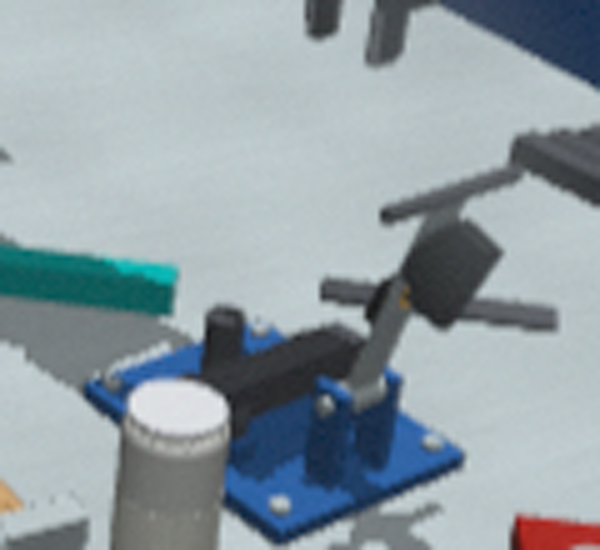

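View pics/r_top.png

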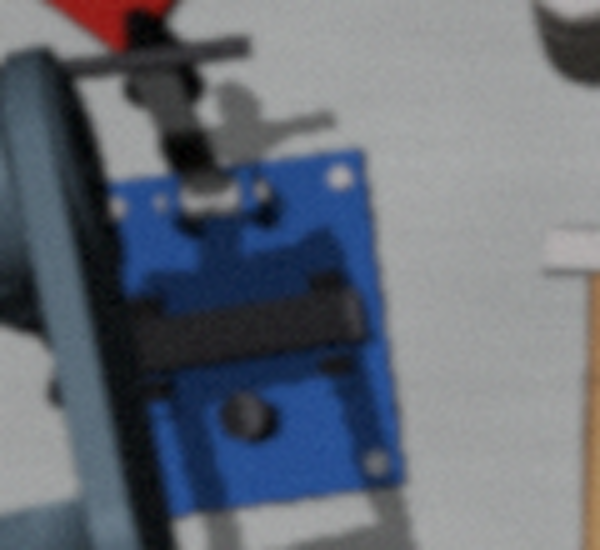

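```bash
python3 - <<'E'
from h import *
from workcell import *
s=read_state()
plan(s,seat+X*.127+Y*.034+[0,0,.275],yaw)
plan(s,seat+X*.127+Y*.034+[0,0,.203],yaw)
E
```

```text
shift cm [-2.5  12.42 -0.37] roll -0.001 (or ±pi) heading 0.115 xaxis [-0.002 -0.002 -1.   ] j6 0.111
shift cm [ 4.7  12.44 -0.38] roll -0.001 (or ±pi) heading 0.115 xaxis [-0.002 -0.002 -1.   ] j6 0.111
```

Emit:
jog_arm(
  commands=[0.45, -2.5, 0, 0, 0, 0.45, -2.5, 4, -0.2, 0, 0.45, -2.5, 8, -0.3, 0, 0.45, -2.5, 11, -0.4, 0, 0.45, -2.5, 12.4, -0.4, 0, 0.45, -2.5, 12.4, -0.4, 0],
)

```text
t: 11.55
tcp_pos: [0.6402, 0.2572, 0.2712]
ee_rot: [1.119, 1.265, -1.131]
ft_force: [0.1, 0.4, 0.3]
opening: 0.0472
```

```bash
python3 - <<'E'
from h import *
from workcell import *
s=read_state();print(s["tcp_pos"],s["opening"],s["ft_force"])
plan(s,seat+X*.127+Y*.034+[0,0,.203],yaw)
for n in("scene","top"):
  c=capture(n)
  r=(slice(110,220),slice(320,440)) if n=="scene" else (slice(110,220),slice(130,250))
  cv2.imwrite(f"pics/s_{n}.png",cv2.resize(c["color"][r],None,fx=5,fy=5,interpolation=2)[:,:,::-1])
E
```

```text
[0.64022248 0.2571778  0.27118894] 0.04717401632657917 [0.11920363 0.38528902 0.27995224]
shift cm [ 6.82  0.05 -0.04] roll -0.001 (or ±pi) heading 0.115 xaxis [-0.007 -0.003 -1.   ] j6 0.097
```

View pics/s_scene.png

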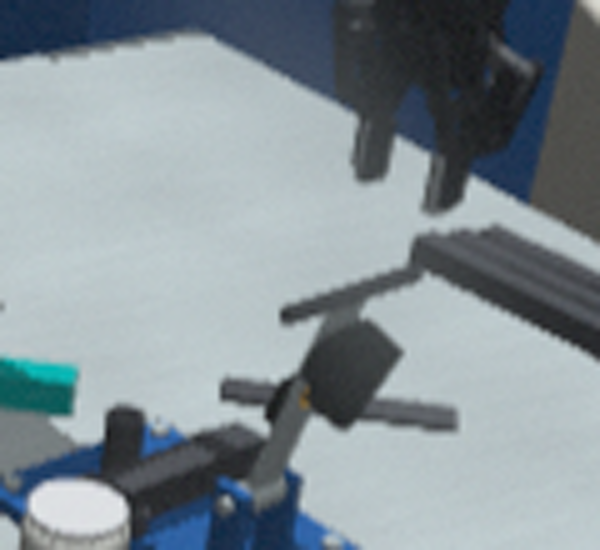

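View pics/s_top.png

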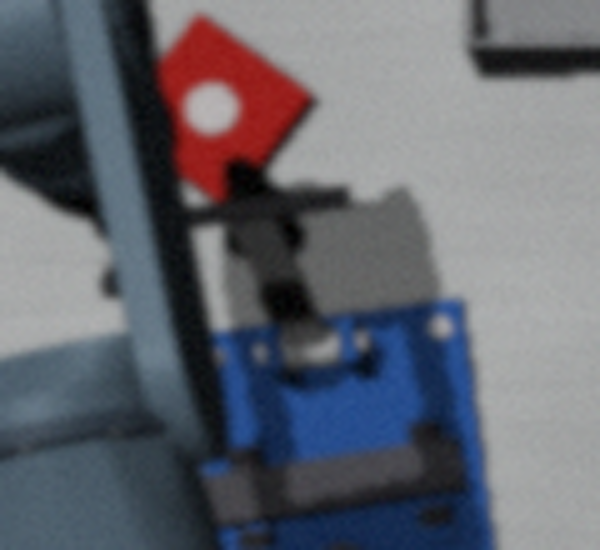

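```bash
python3 - <<'E'
from h import *
from workcell import *
c=pickle.load(open("scene0.pkl","rb"))
f=lambda p:[round(float(v)) for v in ((pix(c,p)[0]-320+.5)*5,(pix(c,p)[1]-110+.5)*5)]
print("tips now", [f(np.array([.6402,.2572,.2712+.028])+X*q) for q in(-.031,.031)])
for a in(1.75,1.8,1.843,1.88):
  h=seat+X*(.08-.175*np.cos(a))+[0,0,.075+.175*np.sin(a)];print(a,h.round(4),[f(h+Y*q) for q in(-.055,.034,.055)])
# two-view triangulate handle ends: scene px near end / far end ; top px
t=pickle.load(open("top0.pkl","rb"))
def tri(ut,us):
  A=[];b=[]
  for cam,u in((t,ut),(c,us)):
    d=cam["R"].T@np.array([(u[0]-cam["cx"])/cam["fx"],(u[1]-cam["cy"])/cam["fy"],1]);d/=np.linalg.norm(d);o=-cam["R"].T@cam["t"];M=np.eye(3)-np.outer(d,d);A.append(M);b.append(M@o)
  x=np.linalg.lstsq(np.vstack(A),np.hstack(b),rcond=None)[0];return x.round(4)
for nm,ut,us in(("-y",(155+179/4-.4,140+38/4-.4),(320+289/5-.4,110+313/5-.4)),("+y",(155+17/4-.4,140+57/4-.4),(320+419/5-.4,110+269/5-.4))):
  x=tri(ut,us);d=x-seat;print(nm,x,d@X,d@Y)
E
```

```text
tips now [[362, 177], [441, 215]]
1.75 [0.6284 0.2219 0.2472] [[260, 299], [367, 265], [391, 257]]
1.8 [0.637  0.2229 0.2454] [[270, 308], [377, 273], [401, 265]]
1.843 [0.6442 0.2237 0.2436] [[279, 316], [385, 280], [409, 272]]
1.88 [0.6504 0.2244 0.2417] [[286, 323], [392, 287], [417, 279]]
-y [0.6523 0.1722 0.2447] 0.12913820940574422 -0.052096572550199005
+y [0.6416 0.2793 0.2463] 0.1309058750635496 0.055522084559626594
```

Emit:
jog_arm(
  commands=[0.45, 1.5, 0.3, 0, 0, 0.45, 3, 0.3, 0, 0, 0.45, 4.5, 0.3, 0, 0, 0.45, 6, 0.3, 0, 0, 0.45, 6.7, 0.3, 0, 0, 0.45, 6.8, 0.3, 0, 0],
)

```text
t: 12.25
tcp_pos: [0.6404, 0.2575, 0.2026]
ee_rot: [1.117, 1.267, -1.132]
ft_force: [-0.2, 0.2, -0.5]
opening: 0.0468
```

```bash
python3 - <<'E'
from h import *
from workcell import *
s=read_state();print(s["tcp_pos"],s["opening"],s["ft_force"])
c=capture("scene")
cv2.imwrite(f"pics/u.png",cv2.resize(c["color"][110:220,320:440],None,fx=5,fy=5,interpolation=2)[:,:,::-1])
E
```

```text
[0.64041346 0.25747897 0.20260039] 0.04680467779049975 [-0.24524315  0.24402873 -0.47070022]
```

View pics/u.png

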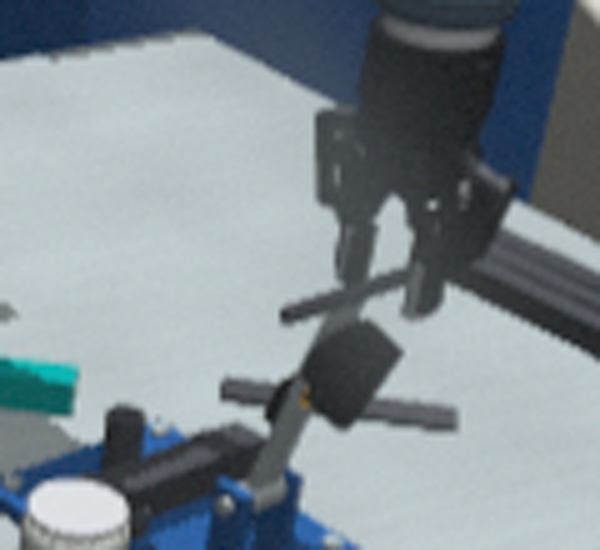

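Emit:
jog_arm(
  commands=[0.6, 0, 0.2, 0, 0, 0.8, 0, 0.2, 0, 0, 1, 0, 0.2, 0, 0, 1, 0, 0.2, 0, 0, 1, 0, 0.2, 0, 0, 1, 0, 0.2, 0, 0],
)

```text
t: 12.9
tcp_pos: [0.6434, 0.2579, 0.2046]
ee_rot: [1.119, 1.265, -1.13]
ft_force: [-0.4, -1.0, 4.6]
opening: 0.0099
```

```bash
python3 - <<'E'
from h import *
from workcell import *
s=read_state();print(s["tcp_pos"],s["opening"],s["ft_force"])
d=s["tcp_pos"]-seat;hx=d@X;print(hx,d@Y)
a0=np.arccos((.08-hx)/.175);print("a0",a0, .075+.175*np.sin(a0)-s["tcp_pos"][2])
R=Ro.from_rotvec(s["ee_rot"]).as_matrix()
# z ref: handle z at a0 minus tcp = const
h0=np.array([.08-.175*np.cos(a0),.075+.175*np.sin(a0)])
for a in np.r_[np.arange(1.8,-.01,-.1),0]:
  dh=np.array([.08-.175*np.cos(a),.075+.175*np.sin(a)])-h0
  print(round(a,2),(R.T@(X*dh[0]+[0,0,dh[1]])*100).round(2))
E
```

```text
[0.64338409 0.25790029 0.20456645] 0.00987235289297499 [-0.41487842 -1.04062936  4.55344774]
0.13020116799525025 0.0340597029049753
a0 1.8617477772575537 0.03807853666175626
1.8 [-0.27 -1.05  0.  ]
1.7 [-0.57 -2.77  0.  ]
1.6 [-0.7  -4.51  0.  ]
1.5 [-0.65 -6.26  0.01]
1.4 [-0.43 -8.    0.01]
1.3 [-0.03 -9.7   0.01]
1.2 [ 5.300e-01 -1.136e+01  1.000e-02]
1.1 [ 1.260e+00 -1.295e+01  1.000e-02]
1.0 [ 2.140e+00 -1.446e+01  1.000e-02]
0.9 [  3.16 -15.88   0.  ]
0.8 [  4.33 -17.18   0.  ]
0.7 [  5.61 -18.37   0.  ]
0.6 [  7.01 -19.42  -0.  ]
0.5 [  8.51 -20.32  -0.  ]
0.4 [ 1.009e+01 -2.107e+01 -1.000e-02]
0.3 [ 1.174e+01 -2.166e+01 -1.000e-02]
0.2 [ 1.344e+01 -2.208e+01 -1.000e-02]
0.1 [ 1.517e+01 -2.233e+01 -1.000e-02]
-0.0 [ 1.692e+01 -2.241e+01 -2.000e-02]
0.0 [ 1.692e+01 -2.241e+01 -2.000e-02]
```

Emit:
jog_arm(
  commands=[1, -0.3, -1, 0, 0, 1, -0.5, -1.9, 0, 0, 1, -0.6, -2.8, 0, 0, 1, -0.7, -3.6, 0, 0, 1, -0.7, -4.5, 0, 0],
)

```text
t: 13.4
tcp_pos: [0.6007, 0.2529, 0.2127]
ee_rot: [1.123, 1.261, -1.125]
ft_force: [6.4, 0.7, -0.0]
opening: 0.0096
```

```bash
cat > arc.py <<'E'
from h import *
from workcell import *
s=read_state();print(s["tcp_pos"],s["opening"],s["ft_force"])
d=s["tcp_pos"]-seat;hx=d@X;hz=s["tcp_pos"][2]+.038
a=np.arctan2(hz-.075,.08-hx);print("y",d@Y,"a",a,"r",np.hypot(hz-.075,.08-hx))
R=Ro.from_rotvec(s["ee_rot"]).as_matrix()
for q in np.arange(a-.1,a-1.11,-.1):
  q=max(q,-.02)
  T=seat+X*(.08-.175*np.cos(q))+Y*.034+[0,0,.075+.175*np.sin(q)-.038]
  print(round(q,2),(R.T@(T-s["tcp_pos"])*100).round(2))
c=capture("scene")
import sys
cv2.imwrite(sys.argv[1],cv2.resize(c["color"][110:240,300:440],None,fx=4,fy=4,interpolation=2)[:,:,::-1])
E
python3 arc.py pics/a1.png
```

```text
[0.60074103 0.25292754 0.21269959] 0.00957675123915088 [ 6.4177427   0.73105384 -0.02167645]
y 0.034055878757440164 a 1.6121453114719175 r 0.17584990076788895
1.51 [ 0.1  -1.75  0.01]
1.41 [ 0.29 -3.49  0.01]
1.31 [ 0.66 -5.2   0.01]
1.21 [ 1.19 -6.87  0.01]
1.11 [ 1.89 -8.47  0.01]
1.01 [  2.74 -10.     0.01]
0.91 [ 3.740e+00 -1.143e+01  1.000e-02]
0.81 [ 4.880e+00 -1.276e+01  1.000e-02]
0.71 [ 6.150e+00 -1.397e+01  1.000e-02]
0.61 [ 7.530e+00 -1.504e+01  1.000e-02]
0.51 [ 9.010e+00 -1.597e+01  1.000e-02]
```

View pics/a1.png

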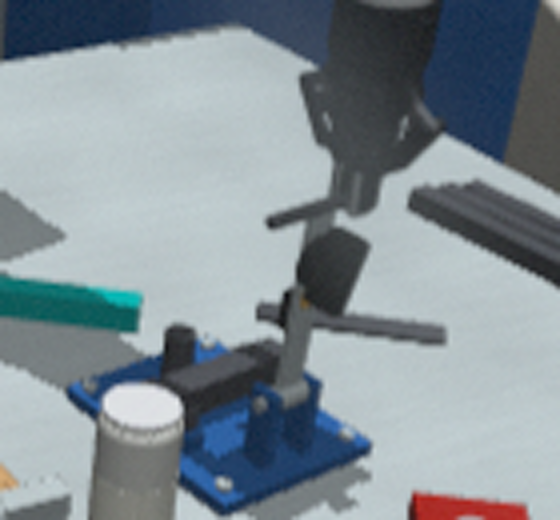

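Strap follows the hand; force about 6 N, as specified. Continue.

Emit:
jog_arm(
  commands=[1, 0.1, -1.7, 0, 0, 1, 0.3, -3.5, 0, 0, 1, 0.7, -5.2, 0, 0, 1, 1.2, -6.9, 0, 0, 1, 1.9, -8.5, 0, 0, 1, 2.7, -10, 0, 0, 1, 3.7, -11.4, 0, 0, 1, 4.3, -12.1, 0, 0],
)

```text
t: 14.25
tcp_pos: [0.4799, 0.2388, 0.1705]
ee_rot: [1.123, 1.259, -1.124]
ft_force: [4.8, -0.3, 3.7]
opening: 0.0094
```

```bash
python3 arc.py pics/a2.png
```

```text
[0.47993701 0.23875346 0.17053472] 0.009393806353150201 [ 4.76994606 -0.28933385  3.70827418]
y 0.03395891858816869 a 0.8625794656737912 r 0.17581392389240863
0.76 [ 1.26 -1.22 -0.01]
0.66 [ 2.58 -2.36 -0.01]
0.56 [ 4.01 -3.37 -0.01]
0.46 [ 5.54 -4.23 -0.01]
0.36 [ 7.14 -4.94 -0.02]
0.26 [ 8.8  -5.48 -0.02]
0.16 [10.51 -5.85 -0.02]
0.06 [12.25 -6.05 -0.02]
-0.02 [13.69 -6.08 -0.03]
-0.02 [13.69 -6.08 -0.03]
-0.02 [13.69 -6.08 -0.03]
```

View pics/a2.png

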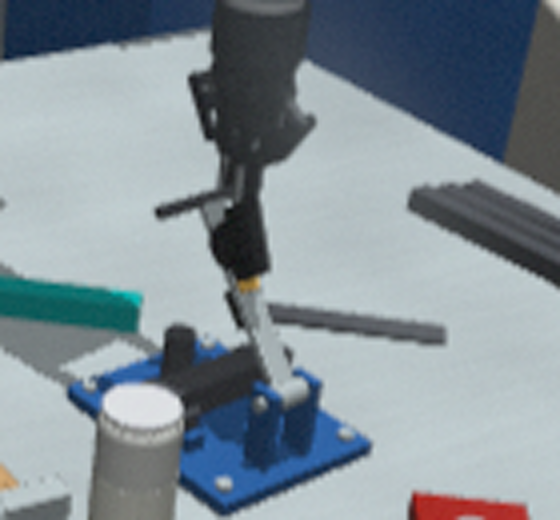

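Emit:
jog_arm(
  commands=[1, 1.2, -1.2, 0, 0, 1, 2.6, -2.4, 0, 0, 1, 4, -3.4, 0, 0, 1, 5.5, -4.2, 0, 0, 1, 7.1, -4.9, 0, 0, 1, 8.8, -5.5, 0, 0, 1, 10, -5.8, 0, 0, 1, 11, -5.9, 0, 0],
)

```text
t: 15.1
tcp_pos: [0.4224, 0.2321, 0.0606]
ee_rot: [1.125, 1.258, -1.122]
ft_force: [5.0, 1.4, 4.3]
opening: 0.0097
```

```bash
python3 arc.py pics/a3.png
```

```text
[0.42244151 0.23212713 0.06064147] 0.009746851316482135 [4.98487334 1.429951   4.3479397 ]
y 0.034031646731554094 a 0.13640686508433914 r 0.17385449306695827
0.04 [ 1.73 -0.27  0.  ]
-0.02 [ 2.71 -0.28 -0.  ]
-0.02 [ 2.71 -0.28 -0.  ]
-0.02 [ 2.71 -0.28 -0.  ]
-0.02 [ 2.71 -0.28 -0.  ]
-0.02 [ 2.71 -0.28 -0.  ]
-0.02 [ 2.71 -0.28 -0.  ]
-0.02 [ 2.71 -0.28 -0.  ]
-0.02 [ 2.71 -0.28 -0.  ]
-0.02 [ 2.71 -0.28 -0.  ]
-0.02 [ 2.71 -0.28 -0.  ]
```

View pics/a3.png

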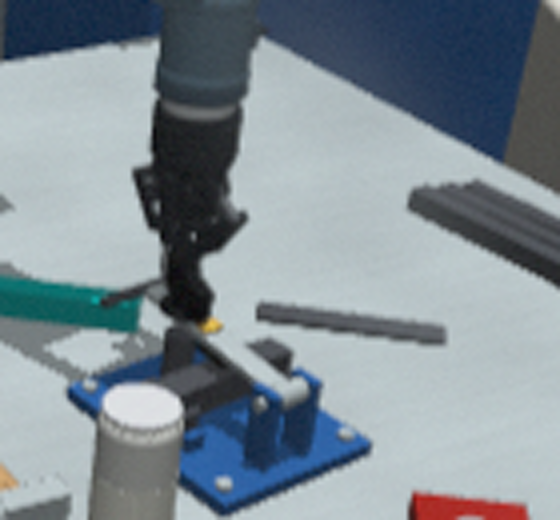

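Emit:
jog_arm(
  commands=[1, 0.8, -0.1, 0, 0, 1, 1.6, -0.2, 0, 0, 1, 2.1, -0.2, 0, 0, 1, 2.3, -0.2, 0, 0],
)

```text
t: 15.55
tcp_pos: [0.4216, 0.2321, 0.0401]
ee_rot: [1.124, 1.258, -1.122]
ft_force: [-18.0, -7.2, 60.9]
opening: 0.0093
```

Emit:
jog_arm(
  commands=[1, 0.2, 0, 0, 0, 1, 0.3, 0, 0, 0],
)

```text
t: 15.75
tcp_pos: [0.4215, 0.2321, 0.0402]
ee_rot: [1.122, 1.259, -1.123]
ft_force: [-16.3, -6.5, 49.9]
opening: 0.0093
```

Emit:
jog_arm(
  commands=[1, 0.2, 0, 0, 0, 1, 0.3, 0, 0, 0],
)

```text
t: 15.95
tcp_pos: [0.4214, 0.2321, 0.0402]
ee_rot: [1.12, 1.26, -1.124]
ft_force: [-15.3, -7.2, 49.6]
opening: 0.0096
```

Emit:
jog_arm(
  commands=[1, -0.1, 0, 0, 0, 0.65, 0, 0, 0, 0, 0.65, 0, 0, 0, 0, 0.65, 0, 0, 0, 0, 0.65, 0, 0, 0, 0],
)

```text
t: 16.45
tcp_pos: [0.4207, 0.232, 0.0395]
ee_rot: [1.119, 1.261, -1.125]
ft_force: [-0.8, -0.3, -0.7]
opening: 0.0302
```

Emit:
jog_arm(
  commands=[0.65, -1, 0, 0, 0, 0.65, -3, 0, 0, 0, 0.65, -6, 0, 0, 0, 0.65, -10, 0, 0, 0, 0.65, -14, 0, 0, 0, 0.65, -14, -4, 0, 0, 0.65, -14, -8, 0, 0, 0.65, -14, -8, 0, 0],
)

```text
t: 17.25
tcp_pos: [0.3372, 0.2228, 0.1794]
ee_rot: [1.117, 1.263, -1.125]
ft_force: [-0.0, 0.7, 0.2]
opening: 0.0297
```

```bash
python3 - <<'E'
from h import *
from workcell import *
s=read_state();print(s["tcp_pos"],s["opening"],s["ft_force"],s["joints"].round(2))
for n in("scene","top"):
  c=capture(n);pickle.dump(c,open(n+"3.pkl","wb"))
  r=(slice(150,250),slice(290,420)) if n=="scene" else (slice(140,250),slice(150,270))
  cv2.imwrite(f"pics/v_{n}.png",cv2.resize(c["color"][r],None,fx=6,fy=6,interpolation=2)[:600,:,::-1])
E
```

```text
[0.33715986 0.22277022 0.17942695] 0.029673403201538672 [-0.00812674  0.65201609  0.24022794] [ 0.29 -0.19  2.04 -0.    1.3   0.17]
```

View pics/v_scene.png

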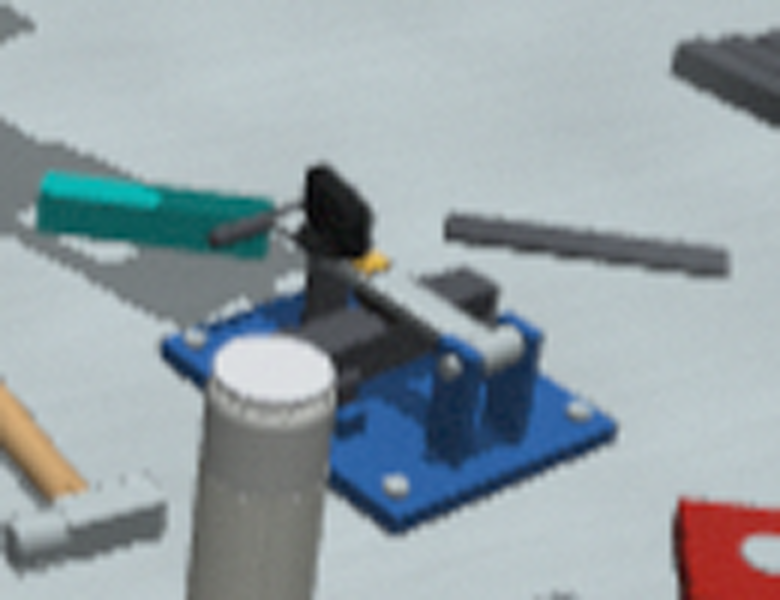

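View pics/v_top.png

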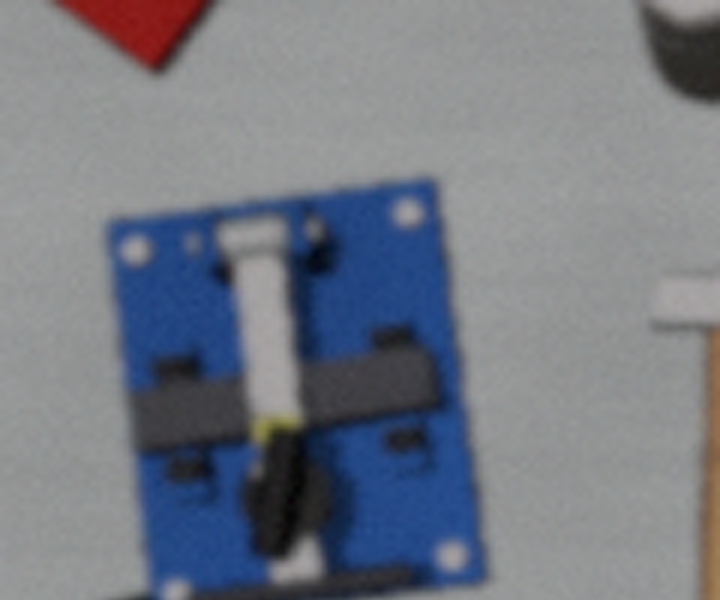

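```bash
python3 - <<'E'
from h import *
from workcell import *
t=pickle.load(open("top3.pkl","rb"));c=pickle.load(open("scene3.pkl","rb"))
for n,Q in(("top",cloud(t)),("scene",cloud(c))):
  q=Q.reshape(-1,3);d=q-seat;x=d@X;y=d@Y;z=q[:,2]
  for lab,k in (("strap.05",(abs(x-.055)<.015)&(abs(y)<.009)),("strap0",(abs(x-.02)<.015)&(abs(y)<.009)),("strap-",(abs(x+.005)<.01)&(abs(y)<.009)),("handle",(abs(x+.095)<.008)&(abs(abs(y)-.035)<.02)),("handle-y",(abs(x+.095)<.012)&(abs(y+.035)<.02)&(z>.04)),("tube",(abs(x)<.011)&(abs(abs(y)-.035)<.015)),("knob",(z>.1)&(z<.14)&(abs(x+.05)<.045)&(abs(y)<.03))):
    k=k&(z>.02)
    if k.sum():print(n,lab,k.sum(),"x",np.median(x[k]).round(4),"y",np.median(y[k]).round(4),"z",np.percentile(z[k],[20,50,80]).round(4))
# knob top face mask by colour in top: dark
I=t["color"];g=I.max(2);m=np.zeros_like(g);m[205:237,187:208]=(g[205:237,187:208]<32)
cs=max(cv2.findContours(m,0,1)[0],key=cv2.contourArea)
w=np.array([world(t,*p[0],.117)[:2] for p in cs],np.float32);r=cv2.minAreaRect(w)
d=np.r_[r[0],0]-seat;print(r,d@X,d@Y)
E
```

```text
top strap.05 66 x 0.0547 y -0.0005 z [0.0748 0.0779 0.0815]
top strap0 60 x 0.0208 y -0.0005 z [0.0759 0.079  0.0814]
top strap- 44 x -0.0038 y -0.001 z [0.0755 0.0789 0.0831]
top handle 112 x -0.094 y 0.0158 z [0.0768 0.0793 0.0825]
top handle-y 53 x -0.094 y -0.0338 z [0.076  0.0791 0.0823]
top tube 150 x -0.0001 y -0.0208 z [0.0567 0.0597 0.0626]
top knob 137 x -0.0488 y 0.0011 z [0.1127 0.1159 0.1195]
scene strap.05 27 x 0.0517 y 0.0002 z [0.075  0.0774 0.079 ]
scene strap0 69 x 0.0196 y -0.0017 z [0.0426 0.0643 0.0781]
scene strap- 36 x -0.0081 y -0.0045 z [0.0694 0.0779 0.0833]
scene handle 24 x -0.0905 y -0.0346 z [0.0759 0.079  0.0809]
scene handle-y 34 x -0.0889 y -0.0358 z [0.0739 0.0781 0.0799]
scene tube 38 x -0.0013 y -0.0294 z [0.0571 0.0586 0.0598]
scene knob 82 x -0.0408 y -0.0029 z [0.106  0.1129 0.1162]
((0.46924713253974915, 0.2002124786376953), (0.02361699566245079, 0.055121082812547684), 71.13742065429688) -0.04944229375857401 -0.0030858070549894282
```

```bash
python3 - <<'E'
from h import *
from workcell import *
s=read_state()
plan(s,seat-X*.0495+[0,0,.13],1.411)
E
```

```text
shift cm [ 5.06 12.42  3.47] roll -1.293 (or ±pi) heading 0.118 xaxis [ 0.001 -0.003 -1.   ] j6 0.172
```

Emit:
jog_arm(
  commands=[0.4, 0, 1, 0.3, -0.13, 0.4, 0, 3, 0.8, -0.26, 0.4, 0, 5, 1.4, -0.4, 0.4, 0, 7, 2, -0.54, 0.4, 0, 9, 2.6, -0.68, 0.4, 0, 11, 3.1, -0.82, 0.4, 0, 12.4, 3.5, -0.96, 0.4, 1, 12.4, 3.5, -1.1, 0.4, 3, 12.4, 3.5, -1.24, 0.4, 4.5, 12.4, 3.5, -1.29],
)

```text
t: 18.35
tcp_pos: [0.4699, 0.2027, 0.1346]
ee_rot: [0.122, 1.566, -0.127]
ft_force: [-0.1, 1.1, -0.1]
opening: 0.0516
```

```bash
python3 - <<'E'
from h import *
from workcell import *
s=read_state();print(s["tcp_pos"],s["opening"])
plan(s,seat-X*.0495+[0,0,.065],1.411)
c=capture("scene")
cv2.imwrite("pics/w.png",cv2.resize(c["color"][120:250,290:420],None,fx=5,fy=5,interpolation=2)[:600,:,::-1])
E
```

```text
[0.46994217 0.20273036 0.13462454] 0.05160940490091039
shift cm [ 6.96  0.06 -0.13] roll 0.001 (or ±pi) heading 1.412 xaxis [ 0.001 -0.003 -1.   ] j6 -1.233
```

View pics/w.png

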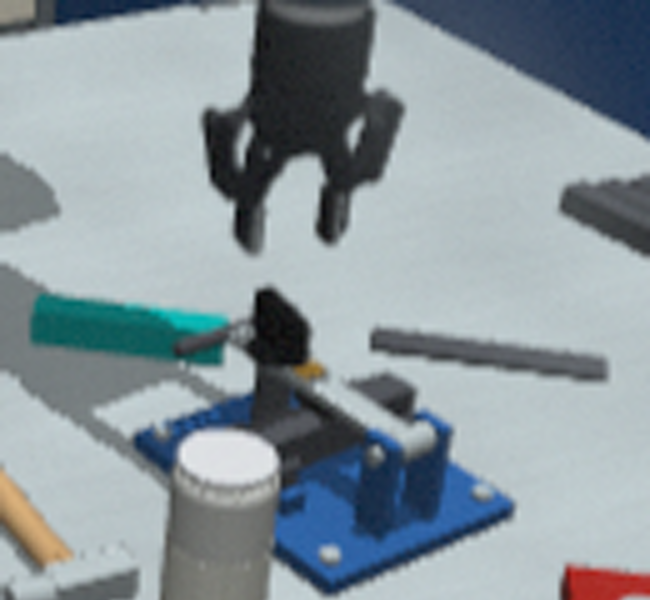

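Fingers straddle the knob bar, one on each side. Descend, then close.

Emit:
jog_arm(
  commands=[0.4, 1.5, 0, -0.1, 0, 0.4, 3, 0, -0.1, 0, 0.4, 4.5, 0, -0.1, 0, 0.4, 6, 0, -0.1, 0, 0.4, 6.7, 0, -0.1, 0, 0.4, 6.8, 0, -0.1, 0],
)

```text
t: 19.0
tcp_pos: [0.467, 0.2021, 0.0634]
ee_rot: [0.122, 1.572, -0.129]
ft_force: [-0.7, -0.2, 0.7]
opening: 0.0513
```

Emit:
jog_arm(
  commands=[0.6, 0, 0, 0, 0, 0.7, 0, 0, 0, 0, 1, 0, 0, 0, 0, 1, 0, 0, 0, 0, 1, 0, 0, 0, 0, 1, 0, 0, 0, 0],
)

```text
t: 19.6
tcp_pos: [0.4683, 0.205, 0.0646]
ee_rot: [0.126, 1.568, -0.125]
ft_force: [2.2, 12.8, -3.0]
opening: 0.0151
```

```bash
python3 - <<'E'
from h import *
from workcell import *
s=read_state();print(s["tcp_pos"],s["opening"],s["ft_force"],s["moment"])
plan(s,seat-X*.0495+[0,0,.065],1.411)
c=capture("scene")
cv2.imwrite("pics/w2.png",cv2.resize(c["color"][120:250,290:420],None,fx=5,fy=5,interpolation=2)[:600,:,::-1])
E
```

```text
[0.46831204 0.20499119 0.06456385] 0.015071511577228488 [ 2.20837264 12.82542401 -3.04578127] [ 1.79871911 -0.32772151  0.15327192]
shift cm [-0.04 -0.16  0.08] roll 0.0 (or ±pi) heading 1.411 xaxis [-0.001  0.001 -1.   ] j6 -1.232
```

View pics/w2.png

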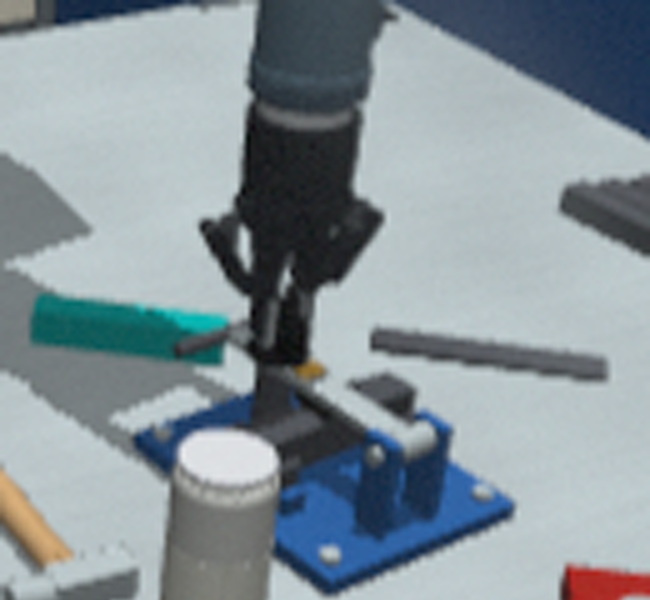

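Emit:
jog_arm(
  commands=[1, 0, 0, 0, 0.1, 1, 0, 0, 0, 0.2, 1, 0, 0, 0, 0.3, 1, 0, 0, 0, 0.4, 1, 0, 0, 0, 0.5],
)

```text
t: 20.15
tcp_pos: [0.4684, 0.2058, 0.0646]
ee_rot: [0.521, 1.509, -0.518]
ft_force: [2.8, 6.3, -6.1]
opening: 0.0154
```

```bash
python3 - <<'E'
from h import *
from workcell import *
s=read_state();print(s["tcp_pos"],s["opening"],s["ft_force"],s["moment"])
plan(s,seat-X*.0495+[0,0,.065],.116)
E
```

```text
[0.46840647 0.20582147 0.06460623] 0.01537224180072647 [ 2.79163105  6.28121996 -6.10123568] [ 0.45155252 -0.16649488  0.11918702]
shift cm [-0.04 -0.17  0.19] roll 0.791 (or ±pi) heading 0.907 xaxis [-0.     0.002 -1.   ] j6 -0.728
```

Emit:
jog_arm(
  commands=[1, 0, 0, 0, 0.1, 1, 0, 0, 0, 0.2, 1, 0, 0, 0, 0.3, 1, 0, 0, 0, 0.4, 1, 0, 0, 0, 0.5, 1, 0, 0, 0, 0.6, 1, 0, 0, 0, 0.7, 1, 0, 0, 0, 0.76, 1, 0, 0, 0, 0.76],
)

```text
t: 21.05
tcp_pos: [0.4694, 0.2065, 0.0647]
ee_rot: [1.105, 1.275, -1.099]
ft_force: [6.2, 3.5, -10.0]
opening: 0.0151
```

```bash
python3 - <<'E'
from h import *
from workcell import *
s=read_state();print(s["tcp_pos"],s["opening"],s["ft_force"],s["moment"])
plan(s,seat-X*.0495+[0,0,.065],.116)
c=capture("scene")
cv2.imwrite("pics/w3.png",cv2.resize(c["color"][120:250,290:420],None,fx=5,fy=5,interpolation=2)[:600,:,::-1])
E
```

```text
[0.46939836 0.20654654 0.06465645] 0.015058059840913653 [ 6.22571094  3.46362413 -9.96382029] [ 0.47771754 -0.52181181 -0.13421245]
shift cm [-0.04 -0.1   0.32] roll 0.029 (or ±pi) heading 0.145 xaxis [ 0.002  0.004 -1.   ] j6 0.034
```

View pics/w3.png

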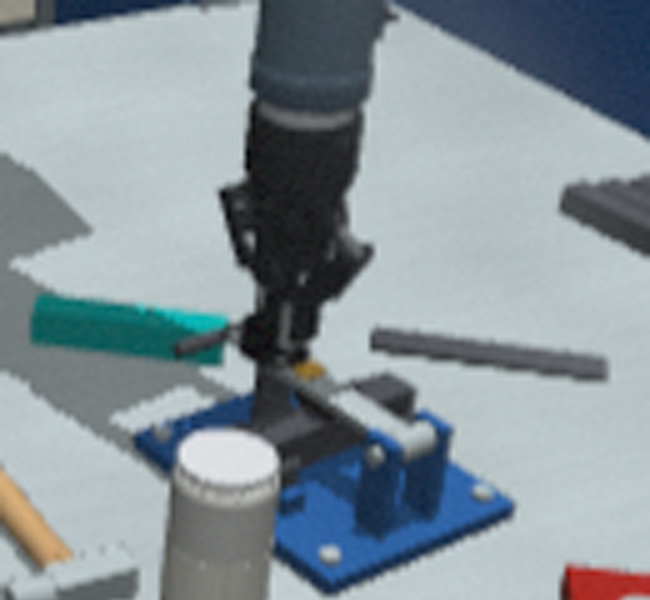

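Emit:
jog_arm(
  commands=[1, 0, 0, 0, 0.02, 0.6, 0, 0, 0, 0.02, 0.6, 0, 0, 0, 0.02, 0.6, 0, 0, 0, 0.02, 0.6, 0, 0, 0, 0.02],
)

```text
t: 21.6
tcp_pos: [0.4695, 0.2066, 0.065]
ee_rot: [1.12, 1.267, -1.112]
ft_force: [-0.2, 0.0, -0.3]
opening: 0.0337
```

Emit:
jog_arm(
  commands=[0.6, -1, 0, 0, 0, 0.6, -3, 0, 0, 0, 0.6, -6, 0, 0, 0, 0.6, -10, 0, 0, 0, 0.6, -14, 0, 0, 0, 0.6, -14, -4, 0, 0, 0.6, -14, -8, 0, 0, 0.6, -14, -12, 0, 0, 0.6, -14, -14, 0, 0, 0.6, -14, -14, 0, 0],
)

```text
t: 22.6
tcp_pos: [0.3285, 0.1884, 0.2052]
ee_rot: [1.119, 1.267, -1.11]
ft_force: [0.2, 0.6, -0.1]
opening: 0.0343
```

```bash
python3 - <<'E'
from h import *
from workcell import *
s=read_state();print(s["tcp_pos"],s["opening"],s["ft_force"],s["t"])
for n in("scene","top"):
  c=capture(n);pickle.dump(c,open(n+"4.pkl","wb"))
  cv2.imwrite(f"pics/full_{n}.png",c["color"][:,:,::-1])
  r=(slice(150,250),slice(290,420)) if n=="scene" else (slice(150,250),slice(150,270))
  cv2.imwrite(f"pics/x_{n}.png",cv2.resize(c["color"][r],None,fx=6,fy=6,interpolation=2)[:600,:,::-1])
  q=cloud(c).reshape(-1,3);d=q-seat;x=d@X;y=d@Y;z=q[:,2]
  for lab,k in (("strap0",(abs(x-.02)<.015)&(abs(y)<.009)),("handle",(abs(x+.095)<.008)&(abs(abs(y)-.035)<.02)),("tube",(abs(x)<.011)&(abs(abs(y)-.035)<.015))):
    k=k&(z>.02);print(n,lab,np.percentile(z[k],[20,50,80]).round(4))
  k=(z>.103)&(z<.13)&(abs(x+.05)<.045)&(abs(y)<.045);print("knob",k.sum(),np.percentile(x[k],[5,95]).round(3),np.percentile(y[k],[5,95]).round(3))
E
```

```text
[0.32849571 0.18843183 0.2052006 ] 0.034313795179540356 [ 0.1881707   0.61340151 -0.06116046] 22.6
scene strap0 [0.045  0.0694 0.0775]
scene handle [0.0754 0.0786 0.0802]
scene tube [0.0573 0.059  0.0602]
knob 84 [-0.051 -0.037] [-0.029  0.029]
top strap0 [0.0745 0.0782 0.081 ]
top handle [0.0764 0.0788 0.0825]
top tube [0.0563 0.0598 0.0632]
knob 131 [-0.056 -0.042] [-0.027  0.03 ]
```

View pics/x_scene.png

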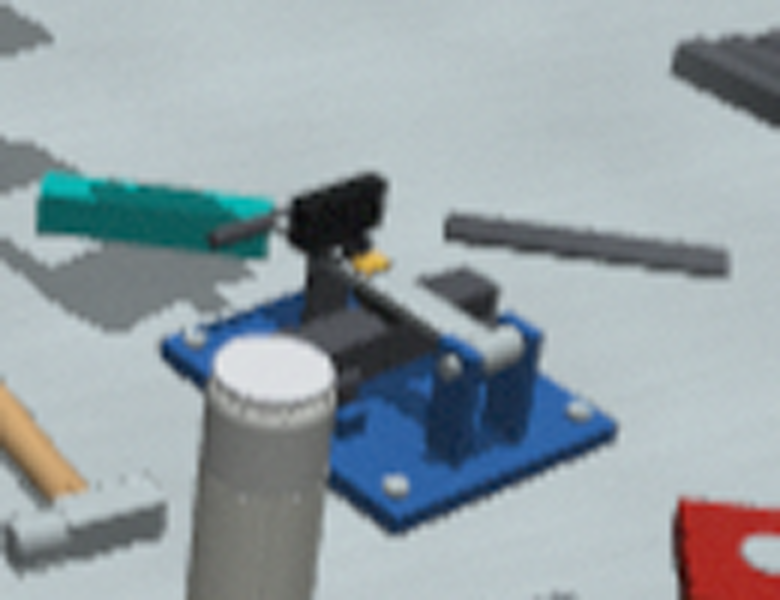

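View pics/x_top.png

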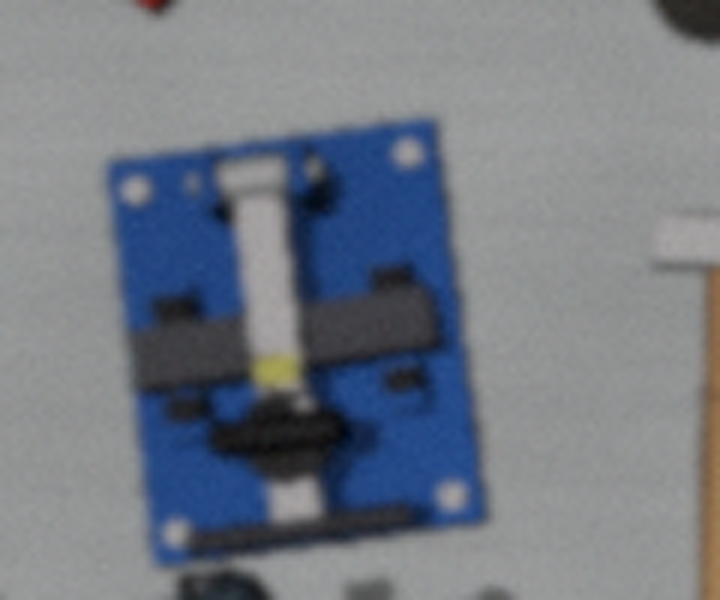

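View pics/full_top.png

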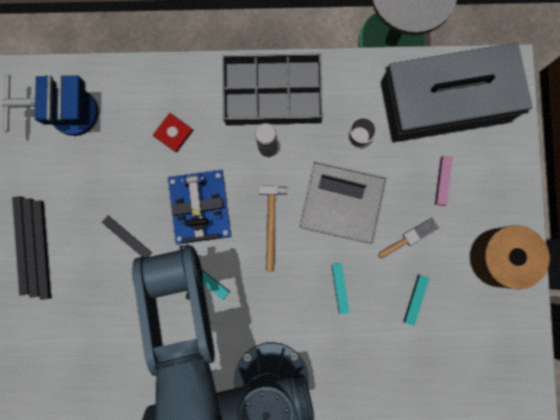

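```bash
python3 - <<'E'
from h import *
c=pickle.load(open("top4.pkl","rb"));I=c["color"];g=I.max(2)
m=np.zeros_like(g);m[214:228,183:210]=(g[214:228,183:210]<38)
v,u=np.nonzero(m);w=np.array([world(c,a,b,.117)[:2] for a,b in zip(u,v)])
l=cv2.fitLine(w.astype(np.float32),2,0,.01,.01).ravel();print(len(w),l,"angle to jig y",(np.arctan2(l[1],l[0])-(np.pi/2+yaw)+np.pi/2)%np.pi-np.pi/2)
E
```

```text
146 [0.01546794 0.9998804  0.46729675 0.20002484] angle to jig y -0.13146853
```

```bash
python3 - <<'E'
from h import *
from workcell import *
c=pickle.load(open("top4.pkl","rb"));q=cloud(c).reshape(-1,3);d=q-seat;x=d@X;y=d@Y;z=q[:,2]
k=(z>.108)&(z<.13)&(abs(x+.05)<.03)&(abs(y)<.045)
l=cv2.fitLine(np.c_[x[k],y[k]].astype(np.float32),2,0,.01,.01).ravel();print(k.sum(),l)
print(sign_off())
E
```

```text
127 [ 0.00684514  0.9999766  -0.04894175  0.0017558 ]
the job is handed in; nothing more can be done
None
```

The job is done and handed in at about 23 s. The tube is in the cradle, the strap is shut over it, and the knob is in its locked position.

**What I did**
- I took the tube from the nearer slot in the tray and set it down on both saddles before letting go.
- I gripped the T handle and swung the strap down its arc until it met its stop at about 61 N on the wrist.
- I let go, gripped the knob and turned it about 1.3 rad clockwise. I then released it and pulled the arm clear.

**Last checks**
- **Strap:** its top face measured 78–79 mm above the bench, which is the level, shut position.
- **Tube:** its top measured 60 mm above the bench, as it should when seated. It sits perhaps 4 mm off centre along its length.
- **Knob:** a depth-based fit put the bar within 0.01 rad of crossways.
- **Everything else:** it looked unmoved in the top view.

**What failed or disagreed**
- **First grasp:** it closed on air just above the tube. The images showed the fingertips about 25 mm higher than the reported tool position, so I allowed for that in every later move.
- **Knob colour check:** a cruder fit using the image colours was off by 0.13 rad. It was skewed by about the same amount, and the same way, before the turn, so I trusted the depth fit.

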